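Exchange the tested bar for the next one in the bar clamp bench

TASK

The flat bar in the clamp bench has been tested: exchange it with the waisted bar, so that the flat bar lies on the rack's lower tier in the waisted bar's place and the waisted bar lies centred across both clamps. Push the waisted bar back under both clamp pads until you feel it bear squarely on both fingers of the depth stop, but do not ram it, and then turn both clamp knobs clockwise to their end stops so that it is clamped there. Set the bars down rather than dropping them, and leave everything else on the table where it is.

Things in the scene. Friction and masses are not known exactly. Their poses are not given: they have to be found in the camera images.
- bench: Bar clamp bench, fixed, on one side of the table (either): dark base plate 130 x 260 mm, top 22 mm above the table, a white C-clamp at y +84 and y -84 mm, each 34 mm wide in y. Origin: centre of its underside, z up. Clamp mouths open to -x, y along the bar. A bar comes in from -x under both pads, its centre at z 66 mm; between the clamps (134 mm) it is free above and below.
- stop: Holder of the depth stop, fixed on the bench (bench x 75, y 0, z 44 mm). It carries a locked steel fork: two fingers at bench y +-56.5, z 60 to 74 mm. Their faces are at one x between 14 and 26 mm (bench), so a bar is home with its centre between x -6 and +6: differs every time, is not reported, find it by touch. Rigid. The fork's cross bar is at x 74 to 86, +-6 mm.
- jaw_l (a point): Left clamp, centre of its lower jaw's brass top (bench x 0, y 84, z 60 mm), on which the bar rests; jaw x -28 to 28 mm. Above it the clamp's arm (x -22 to 50, z 86 to 108 mm), behind it the column (x 28 to 50). Axes as the bench. Height under the raised pad is 20 mm (18 at knob 0.3): a 12 mm bar has 6 to 8 mm of play.
- jaw_r (a point): The same for the right clamp (bench y -84 mm).
- knob_l (a joint): Angle of the left clamp's knob, rad: 0 open, grows clockwise seen from above, hard end stop at 1.5 (clamped). Starts at 0 to 0.3. Drives the pad down 6.1 mm per rad: it meets the 12 mm bar at about 1.3 and presses harder up to the end stop. Stays where it is left. Takes about 0.1 N m, up to 0.2 at the end as the sprung pad presses (about 10 N).
- knob_r (a joint): The same for the right clamp's knob.
- knob_l_grip (a point): Middle of the left knob, on its vertical axis above the clamp arm, 131 mm above the table. The knob is a black four-armed cross, 44 mm across, arms 16 mm wide with flat ends, 26 mm tall (118 to 144 mm above the table). The point turns with it: x and y along the arms, z up.
- knob_r_grip (a point): The same for the right knob.
- pad_l: Brass pad of the left clamp, 18 mm across, bench x 0, y 84 mm; origin at the centre of its lower face. It goes down as the knob turns.
- pad_r: The same for the right clamp (bench y -84 mm).
- rack: Inclined bar rack, grey steel, fixed, on the other side of the table from the bench: base plate 180 x 190 mm, 8 mm thick, centred at x 75 mm; origin on the table below the front, z up. Two rails, 24 mm wide, at y +70 and -70 mm, rise towards +x at 20 degrees; between them it is open down to the base plate.
- rack_seat: Place on the rack's lower tier, 82 mm above the table: origin where the centre of a 12 x 40 mm bar lies when flat on both rails and within 1 mm of the lips. x up the slope, y along the bar, z square to the rails (tilted 20 degrees towards the rack's front). Rails: surface z -6, x -44 to 121 mm. Lips: face x -21, top z 6, only on the rails (|y| 58 to 82). Upper lips: x 72 to 79.
- flat_bar: Flat aluminium bar, 200 mm long (y), 40 mm wide (x), 12 mm thick (z), straight sides, about 0.26 kg; origin at its centre. Starts lying loose on the bench's two lower jaws under the raised pads, clear of the stop.
- waisted_bar: Aluminium dumb-bell test bar, 200 mm long (y), 12 mm thick (z): ends 40 mm wide (x), waist 24 mm wide over the middle 80 mm, about 0.21 kg; origin at its centre. Starts on the rack's lower tier.
- square_bar: Bystander: plain aluminium bar 190 x 30 x 16 mm on the rack's upper tier; origin at its centre.
- caliper: Bystander: digital caliper, 200 mm, lying on the table near the robot, left; origin at its underside.
- cleaner: Bystander: white bottle, 52 mm across and 150 mm tall, at the back between bench and rack; origin at its foot.
- driver: Bystander: screwdriver lying on the table near the robot, right.
- tape: Bystander: cardboard ring, 90 mm across, 24 mm high, at the right side of the table.
- sample_box: Bystander: cardboard box 90 x 130 x 50 mm at the left side of the table.
- mat: Grey felt mat, 130 x 260 mm (x, y), 3 mm thick, fixed on the table in front of bench and rack, empty: a good place to put a bar down for a moment; origin at the centre of its underside.
There are look-alikes about, which are no part of the job. Leave any yellow look-alike of the waisted_bar alone.

How it is judged:
By the outcome, as a careful person would: the job done as asked, in the order asked, and still so for the second after the job is handed in, with the robot touching nothing.
It also fails if it takes over 72 s, if anything falls off the work surface, if the arm or the gripper's body presses on something with over 40 N, if the wrist force passes 120 N, or if a joint passes its speed limit or range.

ROBOT

A 6-joint arm with a two-finger parallel gripper is mounted at the origin on the work surface. World frame = base frame: x ahead of the robot, y to its left, z up, the work surface at z = 0. Lengths are in m, angles in rad, forces in N, time in s.
With the tool pointing down it reaches from about 0.3 to 0.775 m from the base axis. Payload 14.6 kg.
Tool frame: the origin (TCP) lies at the very end of the fingers, on their centre line; the grasp point (between the pads) lies arm.pinch_z behind it (arm.pinch_z is the distance from the TCP to the grasp point, in m); z points along the fingers, y is the line along which they close (so a half turn about z gives the same grasp; the last joint's range is limited). The gripper opens to 85 mm and grips with 20 to 120 N. Pads are 22 mm wide; open, the fingers measure 114 mm over their backs; the gripper's body (76 mm by 85 mm) begins 54 mm behind the grasp point. The pads swing forward as they close: fully open they stand 13 mm farther back than shut.
Start: joints at [-0.067, 0.3, 1.521, -0, 1.321, -0.067], TCP at [0.55, -0, 0.203] pointing down, gripper open.
Joint ranges: [-3.03, 3.03], [-0.79, 2.21], [0.23, 2.52], [-1.04, 4.18], [0, 3.07], [-2.55, 2.55]. Speed limits (rad/s): [2.22, 2.22, 2.57, 3.14, 3.14, 3.14].

INTERFACE

Orientations are given as a unit quaternion [w, x, y, z].
In Python, from cell import arm, eyes gives the robot as it stands. The module is installed in compiled form; this text tells all that it offers.
- The arm moves only by the tool drive_tool, never from a script. Its argument "targets" is a list that holds one entry, the list of rows, each a list of 7 numbers: the shift along the tool's x, y, z as a fraction of full scale, then the turn, a rotation vector about the tool's x, y, z as a fraction of full scale, then the opening in per cent of the stroke, from 0 (shut) to 100 (fully open). In form: [[[x, y, z, wx, wy, wz, fingers], ...]]. A call has 1 to 12 rows; each row shifts and turns the commanded pose from where the row before left it, along the tool's axes as they then stand; what a row does not reach is not made up. Full scale, the value 1, is 0.03 m for a shift and 6 degrees for a turn. A row lasts 1/12 s, in which the tool goes at most 41.7 mm and 7.16 degrees, less where a joint would pass 70% of its speed; a pose out of reach is approached as far as the arm can. A call with a number of a shift or a turn outside -1 to 1 is refused whole. A call with a gripper value outside its range is refused whole. The fingers move at their own pace and stop on an object; the grip force is fixed at half the most. Time passes only in rows, so rows that do not move let the fingers close. It gives the time, the measured TCP pose, the force, the opening and the grip force at its end, in the units of the state.
- arm.read_state(): the state, without advancing time (a new reading comes with each control period).
- eyes.grab_frame(name): name is "scene" or "side" or "wrist"; returns a dict with "frame" (400x640x3 uint8, red, green, blue), "intrinsics" (3x3 intrinsics, pixels), "rvec" (rotation vector, rad) and "tvec" (3), from world to camera coordinates, as OpenCV has them; the wrist camera has in their place "mount" (4x4, takes a point from camera to tool coordinates, whose origin is the TCP and whose axes are the flange's). Camera axes: x right, y down, z forward; pixel columns grow to the right and rows downward; lengths in m; the calibration is good to about 2 mm. A picture is of the moment at which its call begins: read the wrist's pose just before it. There is no depth.
- arm.close_job(): hands the job in; it is judged then, once.
The state is a dict: "t": time; "joint_pos": joint angles; "dq": joint speeds; "tau": joint torques, N m; "eef_pos": TCP position; "eef_rot": TCP orientation; "contact_force": force on the tool from outside, world axes, zero at the start; "ft_torque": the same for the moment, N m; "finger_gap": finger opening in m; "grip_force": force on a finger pad.
Only numpy, scipy, OpenCV 4.12 (cv2) and the standard library are available. Lean on these libraries where they do the work, as an engineer would, in place of code of your own. Each camera call takes 0.05 s, during which the arm holds its last target. There are 200 camera calls.

## Working session

There is one attempt and no reset: what is moved stays moved. The work goes in short steps, Python scripts to look and compute and a tool call to move; the robot and the scene stay as the last step left them, time stands still between calls to the robot, and variables do not carry over. Pictures are saved under pics/ and viewed, at most 10 in all, crops included, and the job is handed in when it is done.

Besides the shell and the picture viewer there is one more tool, called as name(argument=value, ...) on one line, values as JSON. drive_tool: Moves the arm, as the interface text tells. Shift numbers are shares of 0.03 m and turn numbers shares of 6 degrees, none past 1 either way. Its arguments: {"type":"object","properties":{"targets":{"type":"array","items":{"type":"array","items":{"type":"array","items":{"type":"number"}}}}},"required":["targets"]}

```bash
ls; mkdir -p pics; python3 - <<'E'
from cell import arm, eyes
import cv2,numpy as np,pickle
s=arm.read_state();print(s, getattr(arm,'pinch_z',None))
for n in ["scene","side","wrist"]:
    f=eyes.grab_frame(n); pickle.dump(f,open(f'{n}0.pkl','wb'))
    cv2.imwrite(f'pics/{n}0.png',f['frame'][:,:,::-1])
    print(n,{k:v for k,v in f.items() if k!='frame'})
E
```

```text
pics
{'t': 0.0, 'joint_pos': array([-6.65993528e-02,  3.00489216e-01,  1.52160796e+00,  2.50313617e-05,
        1.32070193e+00, -6.65911104e-02]), 'dq': array([ 0.00138853, -0.00158278, -0.00060592,  0.00070991, -0.00023325,
       -0.00054368]), 'tau': array([ 2.33377898e-03, -5.43485534e+01, -3.61782753e+01,  2.82532977e-05,
        4.14875918e-03, -3.55991256e-05]), 'eef_pos': array([5.49721697e-01, 2.26326330e-05, 2.02000027e-01]), 'eef_rot': array([-4.61971057e-04,  7.07111762e-01,  7.07101543e-01, -3.88092414e-04]), 'contact_force': array([-0.32659116,  0.21058562, -1.08465605]), 'ft_torque': array([-0.00786748, -0.02265345,  0.00739999]), 'grip_force': 0.0, 'finger_gap': 0.08468352597973078} 0.0187
scene {'intrinsics': array([[383.61633143,   0.        , 319.43586389],
       [  0.        , 383.61633143, 198.4356128 ],
       [  0.        ,   0.        ,   1.        ]]), 'rvec': array([ 0.7560645 ,  2.3997129 , -1.33207804]), 'tvec': array([ 0.41560967, -0.09117675,  1.70910291])}
side {'intrinsics': array([[393.63989949,   0.        , 311.35341391],
       [  0.        , 393.63989949, 198.67316886],
       [  0.        ,   0.        ,   1.        ]]), 'rvec': array([ 2.29568527, -0.69730465,  0.28301696]), 'tvec': array([-0.4559443 ,  0.33508944,  0.98422134])}
wrist {'intrinsics': array([[302.47627964,   0.        , 317.37658461],
       [  0.        , 302.47627964, 200.41300864],
       [  0.        ,   0.        ,   1.        ]]), 'mount': array([[ 1.40443468e-03, -9.46978023e-01, -3.21295273e-01,
         8.24936542e-02],
       [ 9.99998932e-01,  1.20019445e-03,  8.33735916e-04,
         1.17498142e-04],
       [-4.03912785e-04, -3.21296101e-01,  9.46978697e-01,
        -1.71448212e-01],
       [ 0.00000000e+00,  0.00000000e+00,  0.00000000e+00,
         1.00000000e+00]])}
```

View images.

View pics/scene0.png

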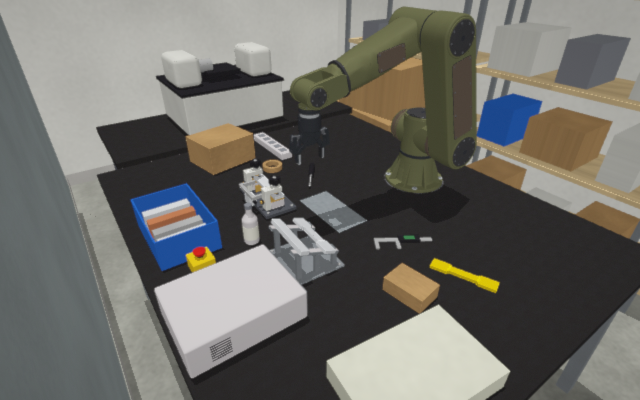

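View pics/side0.png

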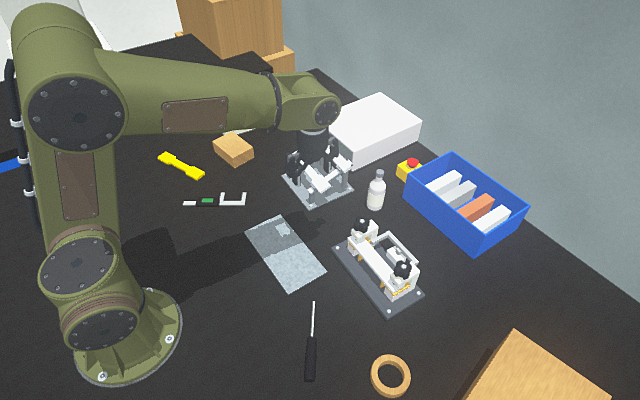

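View pics/wrist0.png

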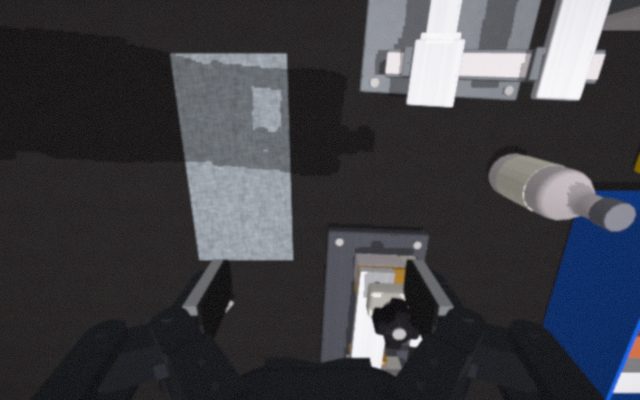

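```bash
cat > h.py <<'E'
import cv2,numpy as np,pickle
from scipy.spatial.transform import Rotation as R
def rot(q): return R.from_quat([q[1],q[2],q[3],q[0]]).as_matrix()
def campose(f):  # camera->world
    if 'mount' in f:
        T=np.eye(4);T[:3,:3]=rot(f['eef_rot']);T[:3,3]=f['eef_pos'];T=T@f['mount'];return T[:3,:3],T[:3,3]
    A=cv2.Rodrigues(f['rvec'])[0];return A.T,-A.T@f['tvec'].ravel()
def ray(f,uv):
    A,c=campose(f);K=f['intrinsics'];uv=np.atleast_2d(uv).astype(float)
    d=np.c_[uv,np.ones(len(uv))]@np.linalg.inv(K).T
    return c,d@A.T
def onz(f,uv,z):
    c,d=ray(f,uv);return c+d*((z-c[2])/d[:,2])[:,None]
def proj(f,P):
    A,c=campose(f);q=(np.atleast_2d(P)-c)@A@f['intrinsics'].T;return q[:,:2]/q[:,2:]
def tri(f1,uv1,f2,uv2):
    c1,d1=ray(f1,uv1);c2,d2=ray(f2,uv2)
    M=[];b=[]
    S=np.zeros((3,3));t=np.zeros(3)
    for c,d in((c1,d1[0]),(c2,d2[0])):
        d=d/np.linalg.norm(d);P=np.eye(3)-np.outer(d,d);S+=P;t+=P@c
    return np.linalg.solve(S,t)
def grab(n,tag,save=True):
    from cell import arm,eyes
    s=arm.read_state();f=dict(eyes.grab_frame(n));f['eef_pos']=s['eef_pos'];f['eef_rot']=s['eef_rot']
    pickle.dump(f,open(f'{tag}.pkl','wb'))
    if save: cv2.imwrite(f'pics/{tag}.png',f['frame'][:,:,::-1])
    return f
def load(t):return pickle.load(open(t+'.pkl','rb'))
E
python3 - <<'E'
from h import *
np.set_printoptions(precision=4,suppress=True)
from cell import arm
s=arm.read_state();f=load('wrist0');f['eef_pos']=s['eef_pos'];f['eef_rot']=s['eef_rot'];g=load('side0')
print('bench wrist',onz(f,[[330,229],[428,232],[340,242],[417,245],[321,362]],.022))
print('bench side',onz(g,[[333,246],[389,318],[425,294],[367,229]],.022))
print('mat',onz(f,[[171,54],[287,53],[294,261],[199,261]],.003))
print('rack',onz(f,[[361,91],[518,100],[375,83],[509,90]],.008))
print('rack side',onz(g,[[281,178],[313,208],[355,190],],.008))
E
```

```text
bench wrist [[ 0.5661 -0.0751  0.022 ]
 [ 0.6909 -0.079   0.022 ]
 [ 0.5793 -0.0933  0.022 ]
 [ 0.6789 -0.0974  0.022 ]
 [ 0.5558 -0.2926  0.022 ]]
bench side [[ 0.572  -0.0787  0.022 ]
 [ 0.557  -0.3385  0.022 ]
 [ 0.6813 -0.3401  0.022 ]
 [ 0.6948 -0.0842  0.022 ]]
mat [[ 0.3871  0.1284  0.003 ]
 [ 0.5161  0.1295  0.003 ]
 [ 0.5177 -0.1321  0.003 ]
 [ 0.3858 -0.1323  0.003 ]]
rack [[0.5995 0.0899 0.008 ]
 [0.78   0.0804 0.008 ]
 [0.6149 0.0984 0.008 ]
 [0.7675 0.0912 0.008 ]]
rack side [[0.6006 0.2653 0.008 ]
 [0.6143 0.0877 0.008 ]
 [0.7774 0.0771 0.008 ]]
```

drive_tool(targets=[[[0.8,0.67,-0.7,0,0,0,100],[0.8,0.67,-0.7,0,0,0,100],[0.8,0.67,-0.7,0,0,0,100],[0.8,0.67,-0.7,0,0,0,100],[0,0,0,0,0,0,100],[0,0,0,0,0,0,100]]])

```text
t: 0.65
eef_pos: [0.6309, 0.0971, 0.2865]
eef_rot: [0.0, 0.706, 0.708, 0.0]
contact_force: [-0.3, -0.9, -0.6]
finger_gap: 0.085
grip_force: 0.0
```

```bash
python3 -c "
from h import *
f=grab('wrist','w1')"
```

drive_tool(targets=[[[-1,-0.1,0,0,0,0,100],[-1,-0.1,0,0,0,0,100],[-1,-0.1,0,0,0,0,100],[-1,-0.1,0,0,0,0,100],[-1,-0.1,0,0,0,0,100],[-1,-0.1,0,0,0,0,100],[-1,-0.1,0,0,0,0,100],[-1,-0.1,0,0,0,0,100],[-1,-0.1,0,0,0,0,100],[-1,-0.1,0,0,0,0,100],[-1,0,0,0,0,0,100],[0,0,0,0,0,0,100]]])

```text
t: 1.7
eef_pos: [0.5983, -0.2394, 0.285]
eef_rot: [-0.001, 0.709, 0.705, -0.001]
contact_force: [-0.1, 0.1, 0.4]
finger_gap: 0.085
grip_force: 0.0
```

```bash
sleep 0; python3 -c "
from h import *
f=grab('wrist','w2');print(f['eef_pos'],f['eef_rot'])"
```

```text
[ 0.59826596 -0.23935204  0.28501451] [-0.00091086  0.70898231  0.70522517 -0.00085019]
```

View pics/w1.png

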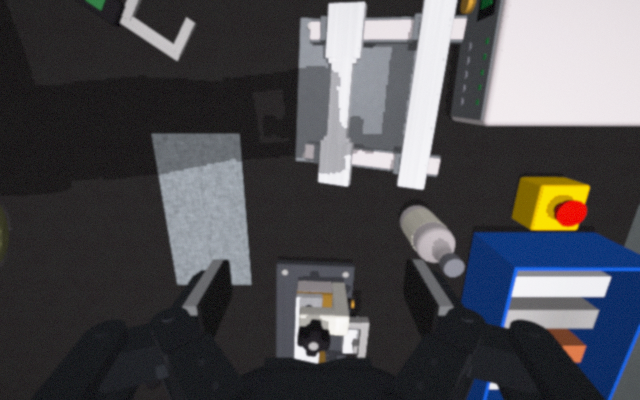

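View pics/w2.png

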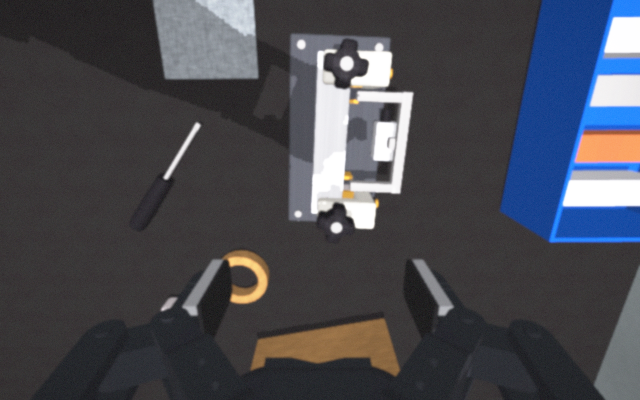

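```bash
python3 - <<'E'
from h import *
a=load('w2')['frame'][25:245,280:420];b=load('w1')['frame'][0:200,285:485]
a=cv2.resize(a,None,fx=2.7,fy=2.7,interpolation=cv2.INTER_CUBIC);b=cv2.resize(b,None,fx=2,fy=2,interpolation=cv2.INTER_CUBIC)
c=np.zeros((594,780,3),np.uint8);c[:a.shape[0],:a.shape[1]]=a;c[:400,380:780]=b
cv2.imwrite('pics/z1.png',c[:,:,::-1])
E
```

```text
(no output)
```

View pics/z1.png

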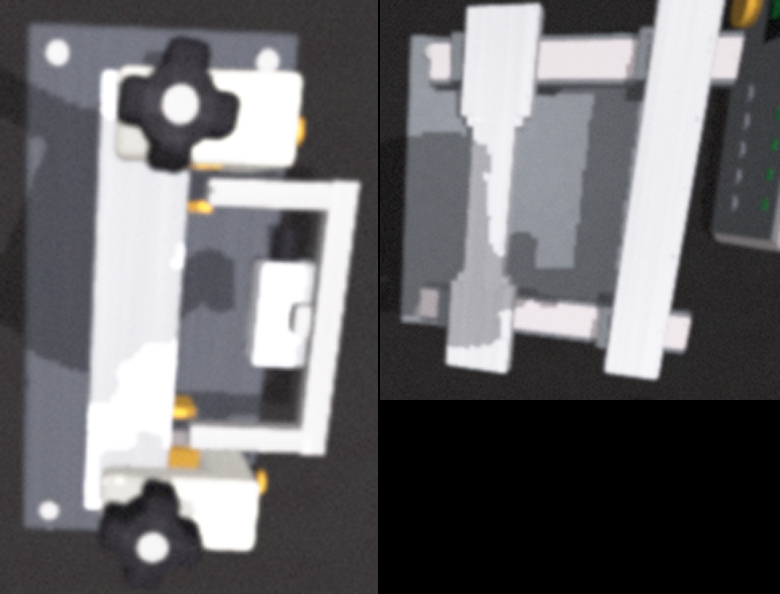

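```bash
python3 - <<'E'
from h import *
np.set_printoptions(precision=4,suppress=True)
L=lambda p:np.array(p)/2.7+[280,25]
Rr=lambda p:(np.array(p)-[380,0])/2+[285,0]
f=load('w2')
def yaw(a,b): d=b-a; return np.degrees(np.arctan2(-d[0],d[1])) # y-axis dir a->b
P=onz(f,L([[57,52],[268,61],[49,510],[27,24],[299,36],[25,527]]),.022);print(P)
print('yaw y edges',yaw(P[2],P[0]),yaw(P[5],P[3]),'x',np.degrees(np.arctan2(*(P[1]-P[0])[1::-1])),np.degrees(np.arctan2(*(P[4]-P[3])[1::-1])))
print('center from screws',(P[1]+P[2])/2,'corners',(P[4]+P[5])/2)
K=onz(f,L([[180,103],[152,548]]),.144);print('knobs',K,K.mean(0),yaw(K[1],K[0]),np.linalg.norm(K[0]-K[1]))
B=onz(f,L([[103,70],[86,508],[187,190],[173,455]]),.072);print('bar',B,yaw(B[1],B[0]),yaw(B[3],B[2]))
g=load('w1')
W=np.r_[onz(g,Rr([[467,5],[446,363]]),.0808),onz(g,Rr([[543,4],[508,372]]),.0945)]
print('waist',W,W.mean(0),yaw(W[1],W[0]),yaw(W[3],W[2]))
Q=onz(g,Rr([[410,35],[402,320]]),.008);print('rackplate',Q,yaw(Q[1],Q[0]))
# fork finger tips z .067ish
print('fork cross',onz(f,L([[358,182],[325,455]]),.074))
E
```

```text
[[ 0.5776 -0.0913  0.022 ]
 [ 0.6787 -0.0956  0.022 ]
 [ 0.5681 -0.3261  0.022 ]
 [ 0.5637 -0.0793  0.022 ]
 [ 0.6927 -0.085   0.022 ]
 [ 0.554  -0.3365  0.022 ]]
yaw y edges -2.3266860671750025 -2.1453911772603997 x -2.438210669318509 -2.4954545613376022
center from screws [ 0.6234 -0.2108  0.022 ] corners [ 0.6234 -0.2107  0.022 ]
knobs [[ 0.6264 -0.126   0.144 ]
 [ 0.6193 -0.2957  0.144 ]] [ 0.6229 -0.2108  0.144 ] -2.3799988198299795 0.1698635587243627
bar [[ 0.5995 -0.1058  0.072 ]
 [ 0.5903 -0.3056  0.072 ]
 [ 0.6367 -0.1542  0.072 ]
 [ 0.6335 -0.2777  0.072 ]] -2.634618186054874 -1.4877815044999316
waist [[0.6429 0.2769 0.0808]
 [0.6323 0.0774 0.0808]
 [0.6819 0.2739 0.0945]
 [0.671  0.0754 0.0945]] [0.657  0.1759 0.0877] -3.0286518428701314 -3.135662921747503
rackplate [[0.6083 0.2786 0.008 ]
 [0.5994 0.091  0.008 ]] -2.710007212885585
fork cross [[ 0.7118 -0.1512  0.074 ]
 [ 0.7079 -0.2773  0.074 ]]
```

drive_tool(targets=[[[0.55,0.28,0.5,0,0,0.35,100],[0.55,0.28,0.8,0,0,0,100],[0,0,1,0,0,0,100],[0,0,1,0,0,0,100],[0,0,1,0,0,0,100],[0,0,0.5,0,0,0,90],[0,0,0,0,0,0,80],[0,0,0,0,0,0,75]]])

```text
t: 2.42
eef_pos: [0.6172, -0.2009, 0.1424]
eef_rot: [-0.001, 0.72, 0.694, -0.0]
contact_force: [0.7, -0.1, 0.8]
finger_gap: 0.064
grip_force: 0.0
```

```bash
python3 - <<'E'
from h import *
f=grab('wrist','w3');print(f['eef_pos'],rot(f['eef_rot']))
c=f['frame']
cv2.imwrite('pics/w3.png',c[:,:,::-1])
E
```

```text
[ 0.61717713 -0.20094203  0.14239276] [[ 3.65618700e-02  9.99330477e-01 -1.35202807e-03]
 [ 9.99331263e-01 -3.65611471e-02  5.55647973e-04]
 [ 5.05844257e-04 -1.37143945e-03 -9.99998932e-01]]
```

View pics/w3.png

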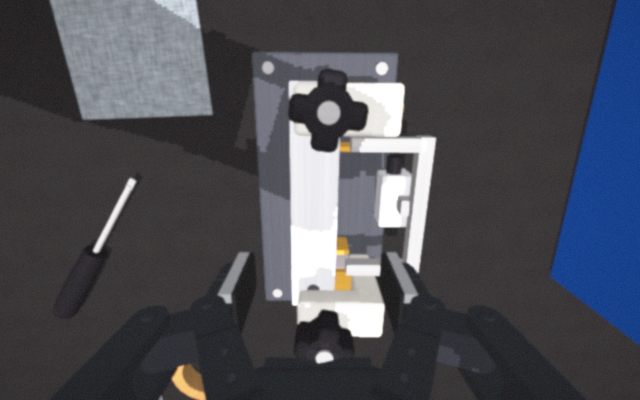

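```bash
python3 - <<'E'
from h import *
np.set_printoptions(precision=4,suppress=True)
f=load('w3')
def yaw(a,b): d=b-a; return np.degrees(np.arctan2(-d[0],d[1]))
K=onz(f,[[329,112],[325,358]],.144);print(K,K.mean(0),yaw(K[1],K[0]))
B=onz(f,[[290,85],[292,304],[339,150],[337,240]],.072);print(B,yaw(B[1],B[0]),yaw(B[3],B[2]))
P=onz(f,[[268,68],[382,68],[277,293]],.022);print(P,(P[1]+P[2])/2,yaw(P[2],P[0]))
E
```

```text
[[ 0.6264 -0.126   0.144 ]
 [ 0.6196 -0.296   0.144 ]] [ 0.623 -0.211  0.144] -2.278230375056929
[[ 0.6002 -0.1087  0.072 ]
 [ 0.5895 -0.304   0.072 ]
 [ 0.6362 -0.1586  0.072 ]
 [ 0.6335 -0.238   0.072 ]] -3.11870945720867 -1.974837627703427
[[ 0.5774 -0.0919  0.022 ]
 [ 0.6784 -0.0954  0.022 ]
 [ 0.567  -0.3269  0.022 ]] [ 0.6227 -0.2111  0.022 ] -2.5227781686219766
```

drive_tool(targets=[[[-0.19,-0.07,0.6,0,0,0.05,75],[0,0,0.9,0,0,0,75],[0,0,0.9,0,0,0,75],[0,0,0.6,0,0,0,75],[0,0,0.28,0,0,0,75],[0,0,0,0,0,0,60],[0,0,0,0,0,0,40],[0,0,0,0,0,0,20],[0,0,0,0,0,0,0],[0,0,0,0,0,0,0],[0,0,0,0,0,0,0]]])

```text
t: 3.38
eef_pos: [0.6158, -0.2071, 0.045]
eef_rot: [0.001, 0.722, 0.692, 0.0]
contact_force: [0.4, -0.5, -0.9]
finger_gap: 0.0001
grip_force: 0.0
```

```bash
python3 - <<'E'
from h import *
f=grab('wrist','w4');g=grab('side','s4')
a=f['frame'];b=cv2.resize(g['frame'][210:330,310:450],None,fx=2.2,fy=2.2,interpolation=cv2.INTER_CUBIC)
a=cv2.resize(a[:,150:500],None,fx=1.3,fy=1.3)
c=np.zeros((520,770,3),np.uint8);c[:a.shape[0],:a.shape[1]]=a;c[:b.shape[0],458:458+b.shape[1]]=b
cv2.imwrite('pics/z4.png',c[:,:,::-1])
E
```

```text
(no output)
```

View pics/z4.png

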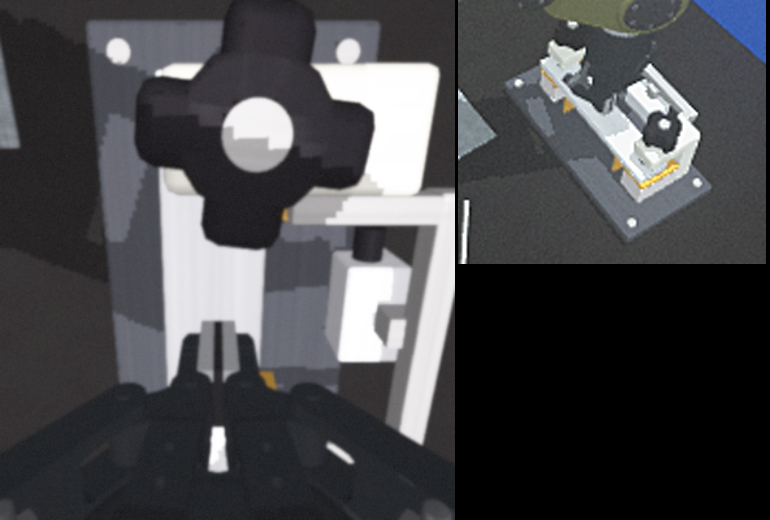

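```bash
python3 - <<'E'
from h import *
np.set_printoptions(precision=4,suppress=True)
from cell import arm
print(arm.read_state())
f=load('w4');g=load('s4')
print(f['eef_pos'],rot(f['eef_rot']))
print('bar',onz(f,[[274.6,192],[352.3,192]],.072))
t=f['eef_pos'];
for dz in(0,.0187,.03,.07):print(dz,proj(f,t+[0,0,dz]),(proj(g,t+[0,0,dz])-[310,210])*2.2+[458,0])
E
```

```text
{'t': 3.4833, 'joint_pos': array([-0.3807,  0.6746,  1.3539,  0.    ,  1.1126, -0.3388]), 'dq': array([ 0.0007,  0.0043,  0.0004, -0.0013, -0.0007, -0.0014]), 'tau': array([  0.0038, -71.331 , -32.8763,  -0.    ,   0.0041,   0.0001]), 'eef_pos': array([ 0.6156, -0.207 ,  0.0445]), 'eef_rot': array([0.0002, 0.7218, 0.6921, 0.0001]), 'contact_force': array([ 0.2092,  0.054 , -0.3546]), 'ft_torque': array([-0.0395, -0.0161, -0.0098]), 'grip_force': 0.0, 'finger_gap': 1.4048947174337506e-05}
[ 0.6158 -0.2071  0.045 ] [[ 0.0419  0.9991  0.001 ]
 [ 0.9991 -0.0419 -0.0004]
 [-0.0004  0.001  -1.    ]]
bar [[ 0.5962 -0.1683  0.072 ]
 [ 0.635  -0.1699  0.072 ]]
0 [[316.8755 237.3171]] [[599.1505 121.8024]]
0.0187 [[316.8717 251.7638]] [[600.9659 113.1187]]
0.03 [[316.869  262.0392]] [[602.0857 107.7626]]
0.07 [[316.8557 312.825 ]] [[606.1937  88.1131]]
```

drive_tool(targets=[[[0,0,0.05,0,0,0,0],[0,0,0.05,0,0,0,0],[0,0,0,0,0,0,0]]])

```text
t: 3.73
eef_pos: [0.6158, -0.2071, 0.0434]
eef_rot: [0.001, 0.722, 0.692, 0.0]
contact_force: [-9.0, 3.3, 19.3]
finger_gap: -0.0002
grip_force: 9.6
```

drive_tool(targets=[[[0,0,-0.7,0,0,0,0],[0,0,-0.6,0,0,0,75],[0,0,0,0,0,0,75],[0,0,0,0,0,0,75],[0,0,0,0,0,0,75],[0,0,0,0,0,0,75],[0,0,0,0,0,0,75],[0,0,0,0,0,0,75]]])

```text
t: 4.4
eef_pos: [0.6152, -0.2068, 0.0794]
eef_rot: [-0.001, 0.722, 0.692, -0.0]
contact_force: [1.1, 0.8, 0.8]
finger_gap: 0.0643
grip_force: 0.0
```

```bash
python3 - <<'E'
from h import *
np.set_printoptions(precision=4,suppress=True)
f=grab('wrist','w5');print(f['eef_pos'])
a=f['frame'].astype(int).sum(2)
for v in range(150,330,15):
    r=a[v,180:460]; e=np.diff(r); i=np.where(abs(e)>90)[0]
    print(v,[(180+k,e[k]) for k in i][:14])
E
```

```text
[ 0.6152 -0.2068  0.0794]
150 [(np.int64(281), np.int64(150)), (np.int64(282), np.int64(160)), (np.int64(308), np.int64(-163)), (np.int64(309), np.int64(-203)), (np.int64(310), np.int64(-158)), (np.int64(352), np.int64(101))]
165 [(np.int64(281), np.int64(130)), (np.int64(282), np.int64(170)), (np.int64(348), np.int64(-172)), (np.int64(349), np.int64(-123)), (np.int64(454), np.int64(118)), (np.int64(455), np.int64(148))]
180 [(np.int64(282), np.int64(140)), (np.int64(283), np.int64(161)), (np.int64(347), np.int64(-153)), (np.int64(348), np.int64(-138)), (np.int64(406), np.int64(-118)), (np.int64(425), np.int64(144)), (np.int64(426), np.int64(131)), (np.int64(452), np.int64(134)), (np.int64(453), np.int64(119))]
195 [(np.int64(282), np.int64(154)), (np.int64(283), np.int64(158)), (np.int64(346), np.int64(-115)), (np.int64(347), np.int64(-158)), (np.int64(348), np.int64(-103)), (np.int64(441), np.int64(-124)), (np.int64(442), np.int64(-108)), (np.int64(450), np.int64(147))]
210 [(np.int64(282), np.int64(94)), (np.int64(283), np.int64(145)), (np.int64(284), np.int64(136)), (np.int64(346
[... 2038 characters left out ...]
p.int64(123)), (np.int64(224), np.int64(127)), (np.int64(230), np.int64(-111)), (np.int64(231), np.int64(-143)), (np.int64(285), np.int64(196)), (np.int64(286), np.int64(131)), (np.int64(342), np.int64(-98)), (np.int64(343), np.int64(-107)), (np.int64(382), np.int64(-97)), (np.int64(383), np.int64(-110)), (np.int64(402), np.int64(106)), (np.int64(403), np.int64(138)), (np.int64(410), np.int64(-144)), (np.int64(411), np.int64(-103))]
315 [(np.int64(285), np.int64(100)), (np.int64(286), np.int64(206)), (np.int64(342), np.int64(-140)), (np.int64(343), np.int64(-99)), (np.int64(356), np.int64(91)), (np.int64(387), np.int64(-176)), (np.int64(388), np.int64(-219)), (np.int64(389), np.int64(-122))]
```

drive_tool(targets=[[[0,0,0.7,0,0,0,75],[0,0,0.7,0,0,0,75],[0,0,0.4,0,0,0,75],[0,0,0.15,0,0,0,75],[0,0,0,0,0,0,60],[0,0,0,0,0,0,50],[0,0,0,0,0,0,40],[0,0,0,0,0,0,30],[0,0,0,0,0,0,0],[0,0,0,0,0,0,0]]])

```text
t: 5.28
eef_pos: [0.6161, -0.2072, 0.023]
eef_rot: [0.001, 0.722, 0.692, 0.0]
contact_force: [-0.6, 1.3, 7.0]
finger_gap: 0.0387
grip_force: 61.7
```

drive_tool(targets=[[[0,0,0,0,0,0,65],[0,0,-0.27,0,0,0,65],[0,0,0,0,0,0,65],[0,0,0,0,0,0,30],[0,0,0,0,0,0,0],[0,0,0,0,0,0,0],[0,0,0,0,0,0,0],[0,0,0,0,0,0,0]]])

```text
t: 5.95
eef_pos: [0.6159, -0.2071, 0.0306]
eef_rot: [0.001, 0.722, 0.692, 0.0]
contact_force: [-0.4, 0.7, 6.0]
finger_gap: 0.0386
grip_force: 61.6
```

drive_tool(targets=[[[0,0,-0.06,0,0,0,0],[0,0,-0.06,0,0,0,0],[0,-0.3,0,0,0,0,0],[0,-0.5,0,0,0,0,0],[0,-0.6,0,0,0,0,0],[0,-0.7,0,0,0,0,0],[0,-0.5,0,0,0,0,0],[0,0,0,0,0,0,0]]])

```text
t: 6.62
eef_pos: [0.535, -0.2034, 0.0329]
eef_rot: [-0.001, 0.722, 0.692, -0.001]
contact_force: [-0.4, -0.3, -3.9]
finger_gap: 0.0381
grip_force: 60.9
```

drive_tool(targets=[[[0,-0.1,-0.7,0,0,0,0],[0.5,-0.42,-0.6,0,0,0,0],[1,-0.5,0,0,0,0,0],[1,-0.5,0,0,0,0,0],[1,-0.5,0,0,0,0,0],[1,-0.5,0.3,0,0,0,0],[1,-0.5,0.5,0,0,0,0],[0.48,0,0.8,0,0,0,0],[0,0,0.7,0,0,0,0],[0,0,0.4,0,0,0,0],[0,0,0,0,0,0,0],[0,0,0,0,0,0,0]]])

```text
t: 7.62
eef_pos: [0.4546, -0.0206, -0.0087]
eef_rot: [-0.0, 0.722, 0.692, -0.0]
contact_force: [0.7, -0.6, -1.9]
finger_gap: 0.0383
grip_force: 61.6
```

drive_tool(targets=[[[0,0,0.35,0,0,0,0],[0,0,0.1,0,0,0,0],[0,0,0.06,0,0,0,0],[0,0,0.04,0,0,0,0],[0,0,0,0,0,0,0]]])

```text
t: 8.03
eef_pos: [0.4546, -0.0207, -0.0251]
eef_rot: [0.0, 0.722, 0.692, -0.0]
contact_force: [0.6, 0.0, -3.4]
finger_gap: 0.0383
grip_force: 61.6
```

drive_tool(targets=[[[0,0,0.04,0,0,0,0],[0,0,0.03,0,0,0,0],[0,0,0,0,0,0,0]]])

```text
t: 8.28
eef_pos: [0.4548, -0.0207, -0.0265]
eef_rot: [0.0, 0.722, 0.692, 0.0]
contact_force: [-4.7, -0.4, 9.1]
finger_gap: 0.038
grip_force: 63.0
```

drive_tool(targets=[[[0,0,0,0,0,0,60],[0,0,0,0,0,0,75],[0,0,0,0,0,0,75],[0,0,-0.3,0,0,0,75],[0,0,-1,0,0,0,75],[0.3,0.4,-1,0,0,0,75],[0.6,0.85,-0.9,0,0,0,75],[0.6,0.85,-0.9,0,0,0,75],[0.6,0.85,-0.9,0,0,0,75],[0.6,0.85,-0.9,0,0,0,75],[0.6,0.85,-0.9,0,0,0,75],[0.6,0.75,-0.7,0,0,0,75]]])

```text
t: 9.28
eef_pos: [0.6226, 0.0905, 0.2012]
eef_rot: [0.001, 0.722, 0.692, 0.001]
contact_force: [0.3, -0.2, -0.6]
finger_gap: 0.0641
grip_force: 0.0
```

drive_tool(targets=[[[0,0,0,0,0,0,75],[0,0,0,0,0,0,75]]])

```text
t: 9.45
eef_pos: [0.6218, 0.0902, 0.1987]
eef_rot: [0.0, 0.721, 0.693, 0.001]
contact_force: [-0.1, -0.6, -0.9]
finger_gap: 0.0644
grip_force: 0.0
```

```bash
python3 - <<'E'
from h import *
np.set_printoptions(precision=4,suppress=True)
f=grab('wrist','w6');print(f['eef_pos'],rot(f['eef_rot']));g=grab('side','s6')
a=cv2.resize(f['frame'][0:260,200:480],None,fx=2,fy=2,interpolation=cv2.INTER_CUBIC)
b=cv2.resize(g['frame'][190:320,230:340],None,fx=2,fy=2,interpolation=cv2.INTER_CUBIC)
c=np.zeros((520,790,3),np.uint8);c[:520,:560]=a;c[:260,565:785]=b
cv2.imwrite('pics/z6.png',c[:,:,::-1])
E
```

```text
[0.6218 0.0902 0.1987] [[ 0.0407  0.9992  0.0014]
 [ 0.9992 -0.0407  0.0001]
 [ 0.0002  0.0014 -1.    ]]
```

View pics/z6.png

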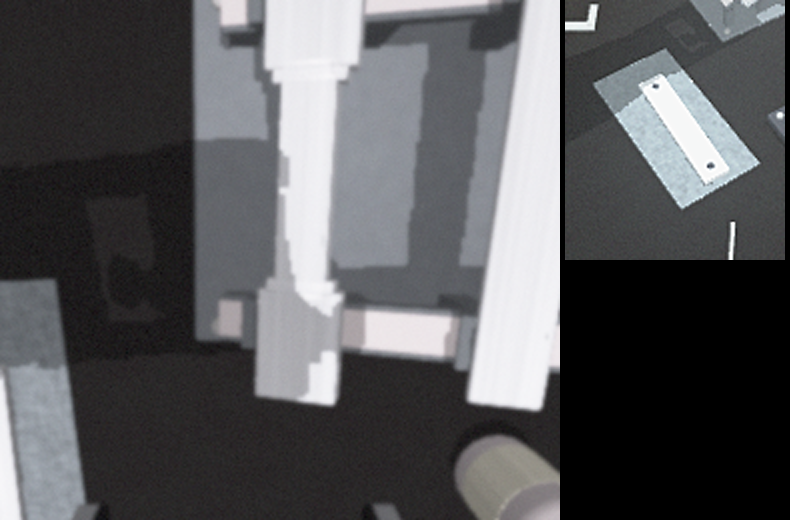

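```bash
python3 - <<'E'
from h import *
np.set_printoptions(precision=4,suppress=True)
f=load('w6');p=lambda *a:np.array(a)/2+[200,0]
yv=np.array([np.sin(np.radians(3)),np.cos(np.radians(3))])
E=np.r_[onz(f,p([256,397]),.0808),onz(f,p([335,405]),.0945)];print('end',E,E.mean(0)[:2]+.1*yv)
S=np.r_[onz(f,p([270,68]),.0808),onz(f,p([354,68]),.0945),onz(f,p([259,288]),.0808),onz(f,p([340,292]),.0945)];print('shoulder',S,S.mean(0))
W=np.r_[onz(f,p([283,100]),.0835),onz(f,p([336,100]),.0917),onz(f,p([275,270]),.0835),onz(f,p([329,270]),.0917)];print('waist',W,W.mean(0))
# rail edges near bar right side: z surface there ~ .082+...
print('rail bottom edges right of bar',onz(f,p([400,310],[400,352]),.093),'left',onz(f,p([230,300],[230,334]),.062))
print('rail top lower edge',onz(f,p([400,14]),.093),onz(f,p([235,24]),.062))
g=load('s6');q=lambda *a:(np.array(a)-[565,0])/2+[230,190]
print('flat holes',onz(g,q([655,86],[711,165]),.015), 'corners',onz(g,q([640,82],[664,76],[726,177],[706,185]),.015))
E
```

```text
end [[0.6325 0.0761 0.0808]
 [0.6701 0.0751 0.0945]] [0.6565 0.1755]
shoulder [[0.6426 0.2234 0.0808]
 [0.6758 0.2197 0.0945]
 [0.6354 0.1306 0.0808]
 [0.6716 0.1294 0.0945]] [0.6563 0.1758 0.0876]
waist [[0.6477 0.2105 0.0835]
 [0.6691 0.2086 0.0917]
 [0.643  0.139  0.0835]
 [0.6669 0.139  0.0917]] [0.6567 0.1743 0.0876]
rail bottom edges right of bar [[0.6996 0.1198 0.093 ]
 [0.7006 0.0998 0.093 ]] left [[0.6212 0.1224 0.062 ]
 [0.6204 0.1048 0.062 ]]
rail top lower edge [[0.6939 0.2384 0.093 ]] [[0.6285 0.2447 0.062 ]]
flat holes [[ 0.4585  0.0617  0.015 ]
 [ 0.4527 -0.1021  0.015 ]] corners [[ 0.4436  0.081   0.015 ]
 [ 0.4797  0.0709  0.015 ]
 [ 0.4593 -0.1296  0.015 ]
 [ 0.4297 -0.125   0.015 ]]
```

drive_tool(targets=[[[0.72,0,0,0,0,0.1,75],[0.72,0,0,-0.83,0,0,75],[0.72,0,0,-0.83,0,0,75],[0.72,0,0,-0.83,0,0,75],[0,0,0,-0.84,0,0,75],[0,0,0,0,0,0,75],[0,0,0,0,0,0,75]]])

```text
t: 10.13
eef_pos: [0.6243, 0.1752, 0.1974]
eef_rot: [0.125, 0.714, 0.678, 0.118]
contact_force: [0.3, 0.0, -0.3]
finger_gap: 0.0639
grip_force: 0.0
```

```bash
cat >> h.py <<'E'
def goto(c,yaw,tilt,g):
    "units to bring point g behind TCP onto c, tool yaw/tilt deg"
    from cell import arm
    s=arm.read_state();A=rot(s['eef_rot'])
    T=R.from_euler('zy',[yaw,-tilt],degrees=True).as_matrix()@np.array([[0,1,0],[1,0,0],[0,0,-1.]])
    t=np.array(c)+g*T[:,2]
    w=R.from_matrix(A.T@T).as_rotvec(degrees=True)/6
    print('TCP target',t.round(4),'now',s['eef_pos'].round(4),'units now-axes',(A.T@(t-s['eef_pos'])/.03).round(2),'turn',w.round(2),'t',s['t'])
E
python3 - <<'E'
from h import *
goto([.6585,.1755,.082],-3,20,.041)
goto([.6585,.1755,.082],-3,20,-.05)
E
```

```text
TCP target [0.6725 0.1755 0.0435] now [0.6243 0.1752 0.1974] units now-axes [ 0.1  -0.23  5.37] turn [-0.03  0.18  0.03] t 10.1333
TCP target [0.6414 0.1755 0.129 ] now [0.6243 0.1752 0.1974] units now-axes [ 0.04 -0.24  2.34] turn [-0.03  0.18  0.03] t 10.1333
```

drive_tool(targets=[[[0.08,-0.23,0.7,0,0,0,75],[0,0,1,0,0,0,75],[0,0,1,0,0,0,75],[0,0,0.9,0,0,0,75],[0,0,0.7,0,0,0,75],[0,0,0.5,0,0,0,75],[0,0,0.3,0,0,0,75],[0,0,0.1,0,0,0,75],[0,0,0,0,0,0,75],[0,0,0,0,0,0,75]]])

```text
t: 10.97
eef_pos: [0.6728, 0.1754, 0.0497]
eef_rot: [0.126, 0.715, 0.678, 0.12]
contact_force: [-0.5, 0.3, -0.5]
finger_gap: 0.064
grip_force: 0.0
```

```bash
sed -i "s/'zy',\[yaw/'ZY',[yaw/" h.py; python3 - <<'E'
from h import *
goto([.6585,.1755,.082],-3,20,.041)
f=grab('wrist','w7');a=f['frame'].astype(int).sum(2)
for v in range(140,290,15):
    e=np.diff(a[v,220:420]);print(v,[(int(220+k),int(e[k])) for k in np.where(abs(e)>90)[0]])
E
```

```text
TCP target [0.6725 0.1748 0.0435] now [0.6728 0.1754 0.0497] units now-axes [-0.02 -0.08  0.19] turn [ 0.   -0.   -0.01] t 10.9667
140 [(262, 153), (263, 135), (355, -150), (356, -104)]
155 [(262, 93), (263, 123), (264, 103), (355, -108)]
170 [(263, 106), (264, 141), (265, 91), (354, -127)]
185 [(274, 101)]
200 [(282, 105), (283, 162), (284, 94), (335, -137), (418, -121)]
215 [(335, -137), (416, -101), (417, -91)]
230 [(415, -109)]
245 [(413, -101), (414, -107)]
260 [(254, 110), (411, -95), (412, -101)]
275 [(255, 96), (395, 92)]
```

drive_tool(targets=[[[0,-0.13,0.15,0,0,0,60],[0,0,0.04,0,0,0,50],[0,0,0,0,0,0,40],[0,0,0,0,0,0,20],[0,0,0,0,0,0,0],[0,0,0,0,0,0,0],[0,0,0,0,0,0,0],[0,0,0,0,0,0,0]]])

```text
t: 11.68
eef_pos: [0.6708, 0.1759, 0.0426]
eef_rot: [0.126, 0.714, 0.678, 0.12]
contact_force: [-4.4, 0.4, 5.2]
finger_gap: 0.0224
grip_force: 59.7
```

drive_tool(targets=[[[0,0,-0.4,0,0,0,0],[0,0,-0.8,0,0,0,0],[0,0,-1,0,0,0,0],[0,-0.5,-0.8,0.5,0,0,0],[-0.4,-0.6,0,0.83,0,0,0],[-0.8,-0.5,0,0.83,0,0,0],[-1,-0.2,0,0.83,0,0,0],[-1,0,0,0.34,0,-0.1,0],[-1,0,0,0,0,0,0],[-1,0,0,0,0,0,0],[-0.5,0,0,0,0,0,0],[0,0,0,0,0,0,0]]])

```text
t: 12.68
eef_pos: [0.5798, 0.0064, 0.1123]
eef_rot: [0.0, 0.723, 0.691, -0.0]
contact_force: [0.4, 0.7, -1.7]
finger_gap: 0.0225
grip_force: 63.8
```

```bash
python3 - <<'E'
from h import *
goto([.548,-.2078,.070],-2.4,0,.042)
f=grab('wrist','w8');a=f['frame'].astype(int).sum(2)
for v in range(60,240,6):
    e=np.diff(a[v,220:420]);print(v,[(int(220+k),int(e[k])) for k in np.where(abs(e)>90)[0]])
T=np.eye(4)
# predicted shoulder/edge pixels: bar top at tool z=-(.042+.006)
A=rot(f['eef_rot'])
for X in(.04,.05,.1):
  for Y in(-.02,-.012,.012,.02): print(X,Y,proj(f,f['eef_pos']+A@[X,Y,-.048]).round(1))
E
```

```text
TCP target [ 0.548  -0.2078  0.028 ] now [0.5798 0.0064 0.1123] units now-axes [-7.18 -0.74  2.82] turn [-0.    0.01 -0.03] t 12.6833
60 [(234, -99), (235, -121), (263, 110), (264, 194), (265, 184), (380, -97), (396, 147), (397, 120)]
66 [(235, -114), (236, -96), (263, 94), (264, 199), (265, 185), (380, -107), (395, 132), (396, 152)]
72 [(264, 181), (265, 179), (266, 116), (369, -123)]
78 [(264, 120), (265, 202), (266, 178), (369, -114)]
84 [(238, -109), (264, 117), (265, 202), (266, 182), (369, -106)]
90 [(265, 144), (266, 121), (368, -117)]
96 [(265, 115), (266, 125), (267, 100), (368, -113)]
102 [(266, 136), (267, 116), (368, -135), (369, -128)]
108 [(266, 122), (267, 125), (367, -104), (368, -123)]
114 [(266, 119), (267, 133), (367, -131), (368, -124)]
120 [(267, 128), (268, 118), (367, -141), (368, -125)]
126 [(243, -124), (267, 134), (268, 128), (367, -141), (368, -91)]
132 [(243, -110), (244, -118), (267, 115), (268, 130), (366, -127), (367, -117)]
138 [(244, -120), (245, -98), (267, 97), (268, 126), (366, -133), (367, -131)]
144 [(245, -131), (246, -100), (268, 130), (269, 11
[... 773 characters left out ...]
, -142), (345, -130)]
216 [(253, -108), (254, -114), (289, 124), (290, 119), (344, -135), (345, -122)]
222 [(254, -125), (255, -111), (289, 117), (290, 116), (291, 102), (344, -124), (345, -139)]
228 [(255, -123), (256, -113), (289, 92), (290, 114), (291, 119), (343, -110), (344, -127), (345, -103)]
234 [(255, -94), (256, -122), (290, 119), (291, 116), (343, -127), (344, -130)]
0.04 -0.02 [[270.5 201.7]]
0.04 -0.012 [[289.  201.7]]
0.04 0.012 [[344.6 201.8]]
0.04 0.02 [[363.2 201.8]]
0.05 -0.02 [[269.3 179.2]]
0.05 -0.012 [[288.3 179.3]]
0.05 0.012 [[345.3 179.3]]
0.05 0.02 [[364.3 179.4]]
0.1 -0.02 [[262.6  47.5]]
0.1 -0.012 [[284.3  47.5]]
0.1 0.012 [[349.6  47.6]]
0.1 0.02 [[371.3  47.6]]
```

```bash
python3 - <<'E'
from h import *
a=load('w8')['frame'].astype(int).sum(2)
for u in (285,300,317,335,355):
    e=np.diff(a[20:90,u]);print(u,[(int(20+k),int(e[k])) for k in np.where(abs(e)>50)[0]])
    e=np.diff(a[180:215,u]);print(u,[(int(180+k),int(e[k])) for k in np.where(abs(e)>50)[0]])
for u in (274,284,350,360):
    e=np.diff(a[170:225,u]);print(u,[(int(170+k),int(e[k])) for k in np.where(abs(e)>50)[0]])
E
```

```text
285 [(48, 53), (49, 140), (50, 187), (51, 150), (52, 58), (84, -77), (85, -79)]
285 [(199, -74), (200, -160), (201, -141)]
300 [(49, 129), (50, 180), (51, 159), (52, 57), (84, -83), (85, -70)]
300 []
317 [(49, 121), (50, 187), (51, 155), (52, 64), (83, -79), (84, -67)]
317 []
335 [(49, 63), (50, 145), (51, 137), (52, 51), (87, -53), (88, -85)]
335 []
355 [(39, -54), (49, 53), (50, 135), (51, 127), (52, 66), (86, -60), (87, -79)]
355 [(188, -81), (189, -70), (199, -59)]
274 [(187, -75), (188, -131), (189, -130), (190, -64)]
284 [(199, -83), (200, -148), (201, -152)]
350 [(199, -67), (200, -149), (201, -143)]
360 [(187, -62), (188, -110), (189, -135), (190, -74)]
```

drive_tool(targets=[[[-0.7,-0.4,0,0,0,0,0],[-1,-0.34,0,0,0,0,0],[-1,0,0,0,0,0,0],[-1,0,0,0,0,0,0],[-1,0,0,0,0,0,0],[-1,0,0.3,0,0,0,0],[-0.9,0,0.6,0,0,-0.03,0],[-0.58,0,0.7,0,0,0,0],[0,0,0.7,0,0,0,0],[0,0,0.45,0,0,0,0],[0,0,0,0,0,0,0],[0,0,0,0,0,0,0]]])

```text
t: 13.73
eef_pos: [0.549, -0.204, 0.0298]
eef_rot: [-0.0, 0.72, 0.694, -0.0]
contact_force: [0.6, -0.4, -1.3]
finger_gap: 0.0224
grip_force: 63.7
```

```bash
python3 - <<'E'
from h import *
goto([.548,-.2078,.070],-2.4,0,.042)
goto([.603,-.2101,.070],-2.4,0,.042)
f=grab('wrist','w9')
g=grab('side','s9')
E
```

```text
TCP target [ 0.548  -0.2078  0.028 ] now [ 0.549  -0.204   0.0298] units now-axes [-0.13 -0.03  0.06] turn [-0.01 -0.    0.04] t 13.7333
TCP target [ 0.603  -0.2101  0.028 ] now [ 0.549  -0.204   0.0298] units now-axes [-0.14  1.81  0.06] turn [-0.01 -0.    0.04] t 13.7333
```

drive_tool(targets=[[[-0.13,0,0.09,0,0,0.04,0],[0,0.3,0,0,0,0,0],[0,0.4,0,0,0,0,0],[0,0.4,0,0,0,0,0],[0,0.4,0,0,0,0,0],[0,0.35,0,0,0,0,0],[0,0.2,0,0,0,0,0],[0,0,0,0,0,0,0],[0,0,0,0,0,0,0]]])

```text
t: 14.58
eef_pos: [0.61, -0.2115, 0.0274]
eef_rot: [0.0, 0.722, 0.692, -0.0]
contact_force: [1.1, -0.4, -1.5]
finger_gap: 0.0225
grip_force: 63.8
```

```bash
python3 - <<'E'
from h import *
goto([.623,-.2109,.066],-2.4,0,.042)
E
```

```text
TCP target [ 0.623  -0.2109  0.024 ] now [ 0.61   -0.2115  0.0274] units now-axes [0.04 0.43 0.11] turn [ 0.    0.   -0.01] t 14.5833
```

drive_tool(targets=[[[0.04,0,0.06,0,0,0,0],[0,0,0.04,0,0,0,0],[0,0,0.02,0,0,0,0],[0,0,0,0,0,0,0]]])

```text
t: 14.92
eef_pos: [0.6099, -0.2102, 0.0244]
eef_rot: [-0.0, 0.722, 0.692, -0.0]
contact_force: [-4.1, 2.1, 5.2]
finger_gap: 0.0227
grip_force: 64.6
```

drive_tool(targets=[[[0,0.06,-0.03,0,0,0,0],[0,0.07,0,0,0,0,0],[0,0.07,0,0,0,0,0],[0,0.05,0,0,0,0,0],[0,0,0,0,0,0,0]]])

```text
t: 15.33
eef_pos: [0.6179, -0.2106, 0.0244]
eef_rot: [0.0, 0.722, 0.692, -0.0]
contact_force: [-0.5, -0.0, -1.9]
finger_gap: 0.0226
grip_force: 63.8
```

drive_tool(targets=[[[0,0.04,0,0,0,0,0],[0,0.04,0,0,0,0,0],[0,0,0,0,0,0,0]]])

```text
t: 15.58
eef_pos: [0.6203, -0.2107, 0.0246]
eef_rot: [0.0, 0.722, 0.692, -0.0]
contact_force: [-0.6, 0.1, -1.8]
finger_gap: 0.0227
grip_force: 63.8
```

drive_tool(targets=[[[0,0.04,0,0,0,0,0],[0,0,0,0,0,0,0]]])

```text
t: 15.75
eef_pos: [0.6214, -0.2108, 0.0246]
eef_rot: [0.0, 0.722, 0.692, -0.0]
contact_force: [-1.2, 0.5, -2.2]
finger_gap: 0.0227
grip_force: 63.8
```

drive_tool(targets=[[[0,0.04,0,0,0,0,0],[0,0,0,0,0,0,0]]])

```text
t: 15.92
eef_pos: [0.6226, -0.2109, 0.0246]
eef_rot: [0.0, 0.722, 0.692, -0.0]
contact_force: [1.2, -0.1, -2.2]
finger_gap: 0.0227
grip_force: 63.8
```

drive_tool(targets=[[[0,0.04,0,0,0,0,0],[0,0,0,0,0,0,0]]])

```text
t: 16.08
eef_pos: [0.6228, -0.2109, 0.0245]
eef_rot: [-0.001, 0.722, 0.692, -0.001]
contact_force: [-8.3, 1.4, 3.1]
finger_gap: 0.0228
grip_force: 64.3
```

drive_tool(targets=[[[0,0.04,0,0,0,0,0],[0,0,0,0,0,0,0]]])

```text
t: 16.25
eef_pos: [0.6228, -0.2108, 0.0245]
eef_rot: [-0.002, 0.722, 0.692, -0.002]
contact_force: [-19.4, 2.3, 7.9]
finger_gap: 0.0227
grip_force: 65.0
```

```bash
python3 - <<'E'
from cell import arm
s=arm.read_state();print(s['contact_force'],s['ft_torque'],s['eef_pos'],s['eef_rot'])
E
```

```text
[-19.38339855   2.30745417   7.9246555 ] [0.34468859 2.90896591 0.06730629] [ 0.62280334 -0.21084798  0.02451456] [-0.00229861  0.72213984  0.69174119 -0.00170328]
```

drive_tool(targets=[[[0,-0.04,0.02,0,0,0,0],[0,0,0,0,0,0,10],[0,0,0,0,0,0,45],[0,0,0,0,0,0,45],[0,0,0,0,0,0,45],[0,0,0,0,0,0,45]]])

```text
t: 16.75
eef_pos: [0.6239, -0.2109, 0.0242]
eef_rot: [0.0, 0.722, 0.692, 0.0]
contact_force: [0.3, 0.2, -0.5]
finger_gap: 0.0385
grip_force: 0.0
```

drive_tool(targets=[[[0,0.06,0,0,0,0,45],[0,0.06,0,0,0,0,45],[0,0.04,0,0,0,0,45],[0,0,0,0,0,0,45]]])

```text
t: 17.08
eef_pos: [0.6288, -0.2111, 0.024]
eef_rot: [0.0, 0.722, 0.692, -0.0]
contact_force: [0.8, 0.4, -0.1]
finger_gap: 0.0386
grip_force: 0.0
```

drive_tool(targets=[[[0,0.04,0,0,0,0,45],[0,0,0,0,0,0,45]]])

```text
t: 17.25
eef_pos: [0.6298, -0.2111, 0.024]
eef_rot: [0.0, 0.722, 0.692, -0.0]
contact_force: [-0.7, 0.7, 0.5]
finger_gap: 0.0382
grip_force: 0.0
```

drive_tool(targets=[[[0,0.03,0,0,0,0,45],[0,0,0,0,0,0,45]]])

```text
t: 17.42
eef_pos: [0.63, -0.2111, 0.0239]
eef_rot: [-0.001, 0.722, 0.692, -0.001]
contact_force: [-4.2, 0.5, 2.7]
finger_gap: 0.0388
grip_force: 2.6
```

drive_tool(targets=[[[0,0.03,0,0,0,0,45],[0,0,0,0,0,0,45]]])

```text
t: 17.58
eef_pos: [0.6301, -0.2112, 0.0239]
eef_rot: [-0.002, 0.722, 0.692, -0.001]
contact_force: [-13.7, 1.8, 6.5]
finger_gap: 0.0384
grip_force: 6.5
```

drive_tool(targets=[[[0,-0.28,0,0,0,0,45],[0,0,0,0,0,0,65],[0,0,-0.5,0,0,0,75],[0,0,-1,0,0,0,75],[0,0,-1,0,0,0,75],[0,0,-1,0,0,0,75],[0.9,-0.9,-0.5,0,0,0,75],[0.9,-0.9,0,0,0,0,75],[0.9,-0.9,0,0,0,0,75],[0.9,-0.9,0,0,0,0,75],[0.9,-0.9,0,0,0,0,75],[0.9,-0.9,0,0,0,0,75]]])

```text
t: 18.58
eef_pos: [0.4671, -0.0409, 0.1442]
eef_rot: [0.0, 0.722, 0.692, 0.0]
contact_force: [0.6, 0.6, 0.5]
finger_gap: 0.064
grip_force: 0.0
```

drive_tool(targets=[[[0.6,-0.4,0.5,0,0,0,75],[0,0,0,0,0,0,75],[0,0,0,0,0,0,75]]])

```text
t: 18.83
eef_pos: [0.457, -0.0229, 0.1292]
eef_rot: [0.0, 0.722, 0.692, 0.0]
contact_force: [0.5, -0.3, 0.2]
finger_gap: 0.0639
grip_force: 0.0
```

```bash
python3 - <<'E'
from h import *
np.set_printoptions(precision=4,suppress=True)
goto([.4556,-.0207,.009],-2.4,0,.0354)
f=grab('wrist','w10')
g=grab('side','s10')
# flat bar in side image: bright blob on mat
m=(g['frame'].min(2)>200).astype(np.uint8)
n,l,st,c=cv2.connectedComponentsWithStats(m)
for i in range(1,n):
    if st[i,4]>150: print(st[i],c[i],onz(g,c[i],.015))
for v in range(60,250,15):
    a=f['frame'].astype(int).sum(2);e=np.diff(a[v,150:500]);print(v,[(int(150+k),int(e[k])) for k in np.where(abs(e)>90)[0]])
A=rot(f['eef_rot'])
E
```

```text
TCP target [ 0.4556 -0.0207 -0.0264] now [ 0.457  -0.0229  0.1292] units now-axes [ 0.07 -0.05  5.19] turn [0. 0. 0.] t 18.8333
[  68    0  114   60 4680] [125.0675  24.2316] [[0.5124 1.8272 0.015 ]]
[ 82  53  38  21 354] [104.1808  61.8785] [[0.3029 1.4413 0.015 ]]
[ 205   78   98   41 2368] [260.3585  99.5127] [[0.7746 0.7289 0.015 ]]
[ 313   92  109   81 5008] [368.2067 129.5645] [[1.0233 0.3066 0.015 ]]
[313 169  26  20 152] [325.7829 178.6184] [[0.7233 0.171  0.015 ]]
[425 170  52  33 823] [449.6865 186.1361] [[ 1.0497 -0.0907  0.015 ]]
[369 178  17  32 377] [377.0424 193.4271] [[0.8233 0.0189 0.015 ]]
[220 193  26  12 155] [232.1226 200.3484] [[0.4109 0.256  0.015 ]]
[472 205  39  28 507] [491.9507 218.4517] [[ 1.0505 -0.2639  0.015 ]]
[ 352  220   68   82 1303] [386.2187 257.6255] [[ 0.6776 -0.1924  0.015 ]]
[267 227  45  55 739] [290.1258 255.1976] [[ 0.4537 -0.0328  0.015 ]]
60 [(230, 99), (231, 186), (232, 163), (375, -99), (376, -184), (377, -144)]
75 [(233, 101), (292, 107), (375, -155), (376, -168), (377, -93)]
90 [(234, 98), (235, 121), (292, 94), (310, -129), (311, -11
[... 206 characters left out ...]
9), (292, 102), (336, -114), (374, -97), (375, -187), (376, -151)]
135 [(240, 108), (241, 91), (270, -91), (293, 112), (336, -113), (374, -137), (375, -163), (376, -103)]
150 [(242, 131), (243, 96), (294, 109), (336, -102), (374, -115), (375, -127)]
165 [(244, 114), (294, 102), (335, -118), (374, -127), (375, -103)]
180 [(245, 118), (246, 124), (294, 100), (335, -125), (373, -128), (374, -168), (375, -125)]
195 [(247, 159), (248, 169), (334, -93), (335, -99), (373, -188), (374, -161)]
210 [(248, 92), (249, 189), (250, 160), (373, -194), (374, -163)]
225 [(250, 92), (251, 183), (252, 146), (373, -163), (374, -166)]
240 [(252, 112), (253, 162), (254, 104), (372, -141), (373, -168), (374, -98)]
```

drive_tool(targets=[[[0.07,-0.05,0.6,0,0,0,75],[0,0,1,0,0,0,75],[0,0,1,0,0,0,75],[0,0,1,0,0,0,75],[0,0,0.9,0,0,0,75],[0,0,0.55,0,0,0,75],[0,0,0.08,0,0,0,60],[0,0,0,0,0,0,40],[0,0,0,0,0,0,10],[0,0,0,0,0,0,0],[0,0,0,0,0,0,0],[0,0,0,0,0,0,0]]])

```text
t: 19.93
eef_pos: [0.456, -0.0215, -0.0242]
eef_rot: [0.001, 0.722, 0.692, 0.0]
contact_force: [0.4, 0.2, -2.4]
finger_gap: 0.0379
grip_force: 60.8
```

drive_tool(targets=[[[0,0,-0.4,0,0,0,0],[0,0,-1,0,0,0,0],[0.3,0.2,-1,0,0,0,0],[0.6,0.5,-1,0,0,0,0],[0.7,0.6,-1,0,0,0,0],[0.9,0.8,-0.7,0,0,0,0],[0.9,0.8,-0.7,0,0,0,0],[0.9,0.8,0,0,0,0,0],[0.9,0.8,0,0,0,0,0],[0.9,0.5,0,0,0,0.1,0],[0.7,0,0,-0.5,0,0,0],[0,0,0,-0.8,0,0,0]]])

```text
t: 20.93
eef_pos: [0.6151, 0.1792, 0.1482]
eef_rot: [0.049, 0.723, 0.687, 0.048]
contact_force: [0.4, -0.3, -2.9]
finger_gap: 0.0381
grip_force: 61.7
```

drive_tool(targets=[[[0,0,0,-0.8,0,0,0],[0,0,0,-0.8,0,0,0],[0,0,0,-0.4,0,0,0],[0,0,0,0,0,0,0],[0,0,0,0,0,0,0]]])

```text
t: 21.35
eef_pos: [0.614, 0.176, 0.1494]
eef_rot: [0.124, 0.715, 0.678, 0.118]
contact_force: [0.4, 0.2, -2.4]
finger_gap: 0.0383
grip_force: 61.8
```

```bash
python3 - <<'E'
from h import *
goto([.6593,.179,.0830],-3,20,.034)
f=grab('wrist','w11');a=f['frame'].astype(int).sum(2)
for u in (300,317,330):
    e=np.diff(a[10:90,u]);print(u,[(int(10+k),int(e[k])) for k in np.where(abs(e)>50)[0]])
for v in range(60,240,20):
    e=np.diff(a[v,220:420]);print(v,[(int(220+k),int(e[k])) for k in np.where(abs(e)>90)[0]])
A=rot(f['eef_rot'])
for g in(.032,.034,.036):
  for X in(.03,.06,.1):print(g,X,[proj(f,f['eef_pos']+A@[X,Y,-g-.006]).round(1) for Y in(-.02,.02)])
E
```

```text
TCP target [0.6709 0.1784 0.0511] now [0.614  0.176  0.1494] units now-axes [0.18 0.67 3.72] turn [-0.04  0.   -0.01] t 21.35
300 [(44, 85), (45, 202), (46, 166), (47, 75)]
317 [(44, 95), (45, 197), (46, 173), (47, 70), (78, -200), (79, -175)]
330 [(44, 105), (45, 204), (46, 161), (47, 74), (85, -79), (86, -87), (87, -78), (88, -66)]
60 [(266, 140), (267, 178), (268, 143), (366, -154), (367, -191), (368, -138)]
80 [(268, 129), (269, 108), (365, -112), (366, -138), (367, -92)]
100 [(269, 126), (270, 115), (303, -122), (304, -180), (305, -117), (329, 143), (330, 160)]
120 [(269, 108), (270, 131), (271, 109), (364, -110)]
140 [(270, 93), (271, 136), (272, 111), (363, -102), (410, -115)]
160 [(271, 113), (272, 137), (273, 101), (362, -112), (408, -108)]
180 [(272, 105), (273, 152), (274, 96), (361, -120), (406, -94)]
200 [(274, 110), (275, 107), (360, -126), (404, -106)]
220 [(359, -174), (360, -126), (402, -91)]
0.032 0.03 [array([[274.5, 215. ]]), array([[359. , 215.1]])]
0.032 0.06 [array([[271.5, 151.7]]), array([[362.1, 151.8]])]
0.032 0.1 [array([[266.8,  51.6]]), array([[367. ,  51.7]])]
0.034 0.03 [array([[273.9, 216.6]]), array([[359.5, 216.7]])]
0.034 0.06 [array([[270.8, 152.5]]), array([[362.7, 152.6]])]
0.034 0.1 [array([[266. ,  50.8]]), array([[367.8,  51. ]])]
0.036 0.03 [array([[273.3, 218.2]]), array([[360.1, 218.3]])]
0.036 0.06 [array([[270.2, 153.3]]), array([[363.4, 153.4]])]
0.036 0.1 [array([[265.1,  50.1]]), array([[368.6,  50.2]])]
```

drive_tool(targets=[[[0.11,0.35,0.3,-0.04,0,0,0],[0,0.32,0.6,0,0,0,0],[0,0,0.8,0,0,0,0],[0,0,0.8,0,0,0,0],[0,0,0.5,0,0,0,0],[0,0,0.2,0,0,0,0],[0,0,0,0,0,0,0],[0,0,0,0,0,0,0]]])

```text
t: 22.07
eef_pos: [0.6665, 0.1763, 0.0662]
eef_rot: [0.126, 0.715, 0.677, 0.12]
contact_force: [0.6, 0.2, -2.9]
finger_gap: 0.0384
grip_force: 61.7
```

```bash
python3 - <<'E'
from h import *
goto([.6593,.177,.0830],-3,20,.033)
E
```

```text
TCP target [0.6706 0.1764 0.052 ] now [0.6665 0.1763 0.0662] units now-axes [ 0.01 -0.04  0.49] turn [ 0.01  0.01 -0.01] t 22.0667
```

drive_tool(targets=[[[0,-0.02,0.25,0,0,0,0],[0,0,0.15,0,0,0,0],[0,0,0.05,0,0,0,0],[0,0,0,0,0,0,0]]])

```text
t: 22.4
eef_pos: [0.6701, 0.1761, 0.0524]
eef_rot: [0.126, 0.715, 0.678, 0.119]
contact_force: [0.4, 0.2, -2.1]
finger_gap: 0.0383
grip_force: 61.8
```

drive_tool(targets=[[[0,0,0.05,0,0,0,0],[0,0,0,0,0,0,0]]])

```text
t: 22.57
eef_pos: [0.6708, 0.1761, 0.0513]
eef_rot: [0.126, 0.715, 0.677, 0.12]
contact_force: [-1.4, -0.5, -2.5]
finger_gap: 0.038
grip_force: 61.8
```

drive_tool(targets=[[[0,0,0.04,0,0,0,0],[0,0,0,0,0,0,0]]])

```text
t: 22.73
eef_pos: [0.671, 0.1762, 0.0511]
eef_rot: [0.126, 0.715, 0.677, 0.12]
contact_force: [-8.1, -1.5, 6.6]
finger_gap: 0.038
grip_force: 63.0
```

drive_tool(targets=[[[0,-0.03,0,0,0,0,0],[0,-0.03,0,0,0,0,0],[0,0,0,0,0,0,0]]])

```text
t: 22.98
eef_pos: [0.6702, 0.1763, 0.0508]
eef_rot: [0.127, 0.714, 0.677, 0.121]
contact_force: [-0.5, -0.5, 6.4]
finger_gap: 0.0381
grip_force: 62.6
```

drive_tool(targets=[[[0,-0.04,-0.01,0,0,0,0],[0,0,0,0,0,0,0]]])

```text
t: 23.15
eef_pos: [0.6687, 0.1764, 0.0502]
eef_rot: [0.127, 0.715, 0.677, 0.12]
contact_force: [0.8, -0.6, 6.2]
finger_gap: 0.0386
grip_force: 62.6
```

drive_tool(targets=[[[0,-0.04,0,0,0,0,0],[0,0,0,0,0,0,0]]])

```text
t: 23.32
eef_pos: [0.668, 0.1764, 0.0501]
eef_rot: [0.127, 0.715, 0.677, 0.121]
contact_force: [4.6, -0.7, 5.5]
finger_gap: 0.0385
grip_force: 62.5
```

drive_tool(targets=[[[0,-0.03,0,0,0,0,0],[0,0,0,0,0,0,0]]])

```text
t: 23.48
eef_pos: [0.668, 0.1765, 0.0501]
eef_rot: [0.128, 0.714, 0.677, 0.122]
contact_force: [12.3, -0.1, 1.7]
finger_gap: 0.0383
grip_force: 62.1
```

drive_tool(targets=[[[0,0.03,0,0,0,0,0],[0,0,0,0,0,0,30],[0,0,0,0,0,0,75],[0,0,0,0,0,0,75],[0,0,0,0,0,0,75],[0,0,-0.4,0,0,0,75],[0,0,-0.9,0,0,0,75],[0,0,-1,0,0,0,75],[-0.5,0,-1,0.8,0,0,75],[-1,0,-0.6,0.8,0,0,75],[-1,0,0,0.8,0,0,75],[-0.6,0,0,0.93,0,-0.1,75]]])

```text
t: 24.48
eef_pos: [0.6231, 0.0838, 0.1628]
eef_rot: [0.0, 0.722, 0.692, 0.001]
contact_force: [-0.4, -0.1, -0.8]
finger_gap: 0.0643
grip_force: 0.0
```

drive_tool(targets=[[[0,0,0,0,0,0,75],[0,0,0,0,0,0,75]]])

```text
t: 24.65
eef_pos: [0.6237, 0.0846, 0.1595]
eef_rot: [0.001, 0.723, 0.691, 0.0]
contact_force: [0.4, 0.6, 0.0]
finger_gap: 0.0642
grip_force: 0.0
```

```bash
python3 - <<'E'
from h import *
f=grab('wrist','w12');print(f['eef_pos'],f['eef_rot'])
a=f['frame'].astype(int).sum(2)
c=f['eef_pos']
for (x,y,z) in [(-20,-100,6),(20,-100,6),(-20,100,6),(20,100,6)]:
    t=np.radians(20);A=R.from_euler('ZY',[-3,-20],degrees=True).as_matrix()
    P=np.array([.6565,.179,.0821])+A@np.array([x,y,z])/1000
    print((x,y),proj(f,P).round(1))
E
```

```text
[0.6236995  0.08460329 0.15953031] [5.95656917e-04 7.22735831e-01 6.91124118e-01 1.27197859e-04]
(-20, -100) [[324.8 202.2]]
(20, -100) [[370.4 208. ]]
(-20, 100) [[329.9 -83.2]]
(20, 100) [[391.5 -94.9]]
```

drive_tool(targets=[[[-1,0,0,0,0,0,75],[-1,0,-0.3,0,0,0,75],[-1,0,-0.3,0,0,0,75],[-1,0,-0.3,0,0,0,75],[-1,0,0,0,0,0,75],[-1,0,0,0,0,0,75],[-1,0,0,0,0,0,75],[-1,0,0,0,0,0,75],[-1,0,0,0,0,0,75],[-1,0,0,0,0,0,75],[-1,0,0,0,0,0,75],[0,0,0,0,0,0,75]]])

```text
t: 25.7
eef_pos: [0.6085, -0.2476, 0.1865]
eef_rot: [0.001, 0.723, 0.691, -0.0]
contact_force: [-0.1, 0.3, 0.5]
finger_gap: 0.0642
grip_force: 0.0
```

drive_tool(targets=[[[0,0,0,0,0,0,75],[0,0,0,0,0,0,75]]])

```text
t: 25.87
eef_pos: [0.6094, -0.2428, 0.1867]
eef_rot: [0.001, 0.722, 0.692, 0.0]
contact_force: [-0.2, 0.7, 0.5]
finger_gap: 0.0642
grip_force: 0.0
```

```bash
python3 - <<'E'
from h import *
np.set_printoptions(precision=4,suppress=True)
f=load('w12');a=f['frame'].astype(int).sum(2)
for v in range(20,225,20):
    e=np.diff(a[v,290:420]);print(v,[(int(290+k),int(e[k])) for k in np.where(abs(e)>90)[0]])
h=grab('wrist','w13');print(h['eef_pos'],h['eef_rot'])
A=rot(h['eef_rot'])
b=np.array([.623,-.2109,0]);B=R.from_euler('z',-2.4,degrees=True).as_matrix()
for n,p in dict(kl=(0,84,144),kr=(0,-84,144)).items():
    u=proj(h,b+B@np.array(p)/1000)[0];print(n,u)
x=h['frame'];cv2.imwrite('pics/z13.png',np.hstack([cv2.resize(x[20:300,230:430],None,fx=2,fy=2,interpolation=cv2.INTER_CUBIC),cv2.resize(f['frame'][0:280,250:430],None,fx=2,fy=2,interpolation=cv2.INTER_CUBIC)])[:,:,::-1])
E
```

```text
20 [(290, 96), (291, 93), (328, 115), (329, 149), (383, -93)]
40 [(290, 93), (291, 106), (328, 150), (329, 114), (382, -109)]
60 [(290, 98), (291, 112), (327, 107), (328, 173)]
80 [(379, -99)]
100 [(327, 91), (378, -97)]
120 [(376, -93)]
140 [(375, -109), (376, -100)]
160 [(326, 99)]
180 [(324, 92), (325, 132), (326, 120)]
200 [(324, 126), (325, 128), (371, -125), (372, -140), (373, -158)]
220 []
[ 0.6094 -0.2428  0.1867] [0.0008 0.7218 0.6921 0.0002]
kl [336.2489  41.2299]
kr [331.8255 271.8441]
```

View pics/z13.png

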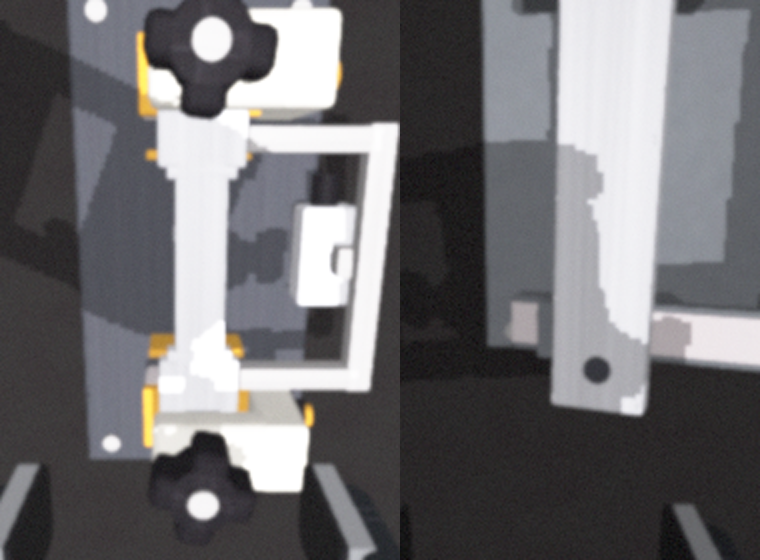

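drive_tool(targets=[[[-0.8,0.1,0,0,0,0,75],[-1,0.1,0,0,0,0,75],[-1,0.1,0,0,0,0,75],[-1,0,0,0,0,0,75],[-0.6,0,0,0,0,0,75],[0,0,0,0,0,0,75],[0,0,0,0,0,0,75]]])

```text
t: 26.5
eef_pos: [0.6129, -0.3757, 0.1865]
eef_rot: [0.0, 0.722, 0.692, 0.0]
contact_force: [0.3, 0.2, -0.1]
finger_gap: 0.0641
grip_force: 0.0
```

```bash
python3 - <<'E'
from h import *
np.set_printoptions(precision=4,suppress=True)
h=grab('wrist','w14');print(h['eef_pos'],h['eef_rot'])
b=np.array([.623,-.2109,0]);B=R.from_euler('z',-2.4,degrees=True).as_matrix()
for tag,p in (('w3',(0,84,144)),('w13',(0,84,144)),('w13',(0,-84,144)),('w14',(0,-84,144))):
    f=load(tag);a=f['frame'].astype(int).sum(2)
    c=b+B@np.array(p)/1000
    # refine centre from bright cap
    cap=[]
    for dx in np.arange(-8,8.1,.5):
        for dy in np.arange(-8,8.1,.5):
            q=c+B@np.array([dx,dy,0])/1000;u=proj(f,q)[0].round().astype(int)
            if a[u[1],u[0]]>330: cap.append(q)
    c2=np.mean(cap,0) if cap else c
    out=[]
    for r in(15,17,19,21):
        s=0
        for ph in np.radians(np.arange(0,360,2)):
            u=proj(f,c2+B@np.array([r*np.cos(ph),r*np.sin(ph),0])/1000)[0].round().astype(int)
            if 0<=u[1]<400 and a[u[1],u[0]]<150: s+=np.exp(4j*ph)
        out.append((np.degrees(np.angle(s))/4,abs(s)))
    print(tag,p,c,c2,np.round(out,1).tolist())
E
```

```text
[ 0.6129 -0.3757  0.1865] [0.0005 0.722  0.6919 0.0001]
w3 (0, 84, 144) [ 0.6265 -0.127   0.144 ] [ 0.626  -0.1264  0.144 ] [[-6.6, 51.8], [-6.4, 43.2], [-7.6, 43.0], [-4.4, 24.0]]
w13 (0, 84, 144) [ 0.6265 -0.127   0.144 ] [ 0.626  -0.1259  0.144 ] [[41.9, 19.1], [37.9, 5.5], [-17.3, 7.0], [-7.6, 16.6]]
w13 (0, -84, 144) [ 0.6195 -0.2948  0.144 ] [ 0.6189 -0.2952  0.144 ] [[42.3, 26.6], [36.3, 24.7], [38.8, 17.7], [32.8, 6.0]]
w14 (0, -84, 144) [ 0.6195 -0.2948  0.144 ] [ 0.6187 -0.2939  0.144 ] [[-2.2, 13.2], [-6.1, 18.2], [-11.6, 27.3], [-15.6, 7.1]]
```

```bash
python3 - <<'E'
from h import *
B=R.from_euler('z',-2.4,degrees=True).as_matrix()
for tag,c2 in(('w14',[.619,-.2945,.144]),('w3',[.626,-.1264,.144])):
  f=load(tag);a=cv2.GaussianBlur(f['frame'],(3,3),0).astype(int).sum(2)
  for r in (16,19):
    row=[]
    for ph in np.radians(np.arange(-50,310,10)):
        u=proj(f,np.array(c2)+B@np.array([r*np.cos(ph),r*np.sin(ph),0])/1000)[0].round().astype(int);row.append(int(a[u[1],u[0]]))
    print(tag,r);[print('  ',row[i:i+9]) for i in (0,9,18,27)]
E
```

```text
w14 16
   [722, 536, 138, 151, 164, 167, 154, 592, 752]
   [753, 704, 150, 192, 163, 164, 153, 487, 717]
   [735, 430, 160, 166, 156, 142, 163, 704, 750]
   [727, 316, 142, 146, 146, 143, 136, 307, 466]
w14 19
   [371, 713, 251, 145, 170, 159, 311, 752, 765]
   [765, 761, 419, 213, 199, 197, 225, 757, 758]
   [749, 737, 163, 158, 144, 136, 381, 737, 750]
   [720, 343, 138, 134, 139, 136, 226, 319, 313]
w3 16
   [407, 650, 135, 117, 129, 131, 132, 244, 699]
   [699, 681, 154, 179, 160, 165, 148, 232, 669]
   [691, 671, 117, 135, 128, 112, 104, 413, 697]
   [652, 630, 119, 118, 114, 114, 108, 386, 267]
w3 19
   [365, 492, 478, 106, 108, 122, 124, 656, 701]
   [749, 722, 191, 173, 164, 175, 161, 247, 406]
   [680, 707, 238, 131, 119, 110, 113, 640, 666]
   [685, 716, 278, 108, 112, 105, 176, 574, 364]
```

drive_tool(targets=[[[0.9,0.1,0,0,0,0,75],[0.9,0,0,0,0,0,75],[0.9,0,0,0,0,0,75],[0,0,0.3,0,0,0.9,75],[0,0,0.6,0,0,0.85,75],[0,0,0.8,0,0,0,75],[0,0,0.4,0,0,0,75],[0,0,0,0,0,0,75],[0,0,0,0,0,0,75]]])

```text
t: 27.3
eef_pos: [0.6194, -0.2948, 0.1241]
eef_rot: [0.0, 0.782, 0.623, 0.0]
contact_force: [0.2, -0.3, 2.1]
finger_gap: 0.0641
grip_force: 0.0
```

```bash
python3 - <<'E'
from h import *
goto([.6192,-.2948,.130],-12.9,0,.04)
E
```

```text
TCP target [ 0.6192 -0.2948  0.09  ] now [ 0.6194 -0.2948  0.1241] units now-axes [-0.   -0.01  1.14] turn [0.01 0.   0.  ] t 27.3
```

drive_tool(targets=[[[0,0,0.6,0,0,0,75],[0,0,0.5,0,0,0,75],[0,0,0.04,0,0,0,60],[0,0,0,0,0,0,45],[0,0,0,0,0,0,30],[0,0,0,0,0,0,0],[0,0,0,0,0,0,0],[0,0,0,0,0,0,0]]])

```text
t: 27.97
eef_pos: [0.6183, -0.2953, 0.0903]
eef_rot: [-0.001, 0.782, 0.623, -0.0]
contact_force: [-9.5, 3.3, -4.9]
finger_gap: 0.0424
grip_force: 63.6
```

```bash
python3 - <<'E'
from cell import arm
s=arm.read_state();print(s['contact_force'],s['ft_torque'],s['eef_pos'],s['joint_pos'])
E
```

```text
[-9.489916    3.29494636 -4.85409737] [ 0.5014947   1.32613141 -0.01862897] [ 0.61834299 -0.29526589  0.09033341] [-4.98779580e-01  7.00950710e-01  1.19461059e+00 -4.08045308e-04
  1.24746482e+00 -2.72707152e-01]
```

drive_tool(targets=[[[0,-0.03,0,0,0,0.4,0],[0,0,0,0,0,0.9,0],[0,0,0,0,0,0.9,0],[0,0,0,0,0,1,0],[0,0,0,0,0,1,0],[0,0,0,0,0,1,0],[0,0,0,0,0,1,0],[0,0,0,0,0,1,0],[0,0,0,0,0,1,0],[0,0,0,0,0,1,0],[0,0,0,0,0,1,0],[0,0,0,0,0,0,0]]])

```text
t: 28.97
eef_pos: [0.6172, -0.2944, 0.0903]
eef_rot: [-0.001, 0.991, 0.135, -0.001]
contact_force: [-13.1, 8.1, -1.8]
finger_gap: 0.0425
grip_force: 63.8
```

```bash
cat > k.py <<'E'
from h import *
from cell import arm
s=arm.read_state();A=rot(s['eef_rot']);print(s['t'],'yaw',np.degrees(np.arctan2(A[1,1],A[0,1])).round(2),s['contact_force'].round(1),s['ft_torque'].round(3),s['eef_pos'].round(4),s['finger_gap'],s['joint_pos'][5])
E
python3 k.py
```

```text
28.9667 yaw -74.52 [-13.1   8.1  -1.8] [ 1.059  2.009 -0.141] [ 0.6172 -0.2944  0.0903] 0.04249357798301576 0.8019632222761836
```

drive_tool(targets=[[[-0.03,-0.03,0,0,0,0.6,0],[0,0,0,0,0,0.6,0],[0,0,0,0,0,0.6,0],[0,0,0,0,0,0.3,0],[0,0,0,0,0,0,0]]])

```text
t: 29.38
eef_pos: [0.6171, -0.2941, 0.0903]
eef_rot: [-0.0, 1.0, 0.028, -0.0]
contact_force: [-3.6, 4.7, -5.9]
finger_gap: 0.0431
grip_force: 63.3
```

```bash
python3 k.py
```

```text
29.3833 yaw -86.84 [-3.6  4.7 -5.9] [ 0.465  0.576 -0.101] [ 0.6171 -0.2941  0.0903] 0.043116083147030554 1.0172869300730505
```

drive_tool(targets=[[[0,0,0,0,0,0.3,0],[0,0,0,0,0,0.2,0],[0,0,0,0,0,0,0]]])

```text
t: 29.63
eef_pos: [0.6171, -0.294, 0.0904]
eef_rot: [0.0, 1.0, 0.003, -0.0]
contact_force: [-3.7, 4.8, -6.5]
finger_gap: 0.0428
grip_force: 63.4
```

```bash
python3 k.py
```

```text
29.6333 yaw -89.65 [-3.7  4.8 -6.5] [0.435 0.681 1.878] [ 0.6171 -0.294   0.0904] 0.04281345243904458 1.0668415405351608
```

drive_tool(targets=[[[0,0,0,0,0,0,30],[0,0,0,0,0,0,75],[0,0,0,0,0,0,75],[0,0,0,0,0,0,75],[0,0,0,0,0,0,75],[0,0,-0.6,0,0,0,75],[0,0,-1,0,0,0,75],[0,0,-0.7,0,0,-0.6,75],[0,0,-0.3,0,0,-1,75],[0,0,0,0,0,-1,75],[0,0,0,0,0,-1,75],[0,0,0,0,0,-1,75]]])

```text
t: 30.63
eef_pos: [0.6173, -0.295, 0.1683]
eef_rot: [0.001, 0.97, 0.243, 0.001]
contact_force: [-0.9, 0.6, 0.2]
finger_gap: 0.0643
grip_force: 0.0
```

drive_tool(targets=[[[0,0,0,0,0,-1,75],[0,0,0,0,0,-1,75],[0,0,0,0,0,-1,75],[0,0,0,0,0,-1,75],[0,0,0,0,0,-1,75],[0,0,0,0,0,-1,75],[0,0,0,0,0,-1,75],[0,0,0,0,0,-1,75],[0,0,0,0,0,-0.8,75],[0,0,0,0,0,0,75],[0,0,0,0,0,0,75]]])

```text
t: 31.55
eef_pos: [0.6172, -0.2949, 0.1679]
eef_rot: [0.001, 0.763, 0.646, 0.0]
contact_force: [0.5, -0.1, -0.0]
finger_gap: 0.0638
grip_force: 0.0
```

```bash
python3 - <<'E'
from h import *
goto([.6255,-.1265,.130],-9.4,0,.04)
f=grab('wrist','w15')
E
```

```text
TCP target [ 0.6255 -0.1265  0.09  ] now [ 0.6172 -0.2949  0.1679] units now-axes [ 5.58 -0.66  2.59] turn [ 0.02  0.01 -0.02] t 31.55
```

drive_tool(targets=[[[0.7,-0.08,0,0,0,0,75],[1,-0.12,0,0,0,0,75],[1,-0.12,0,0,0,0,75],[1,-0.12,0,0,0,0,75],[1,-0.12,0,0,0,0,75],[0.88,-0.11,0,0,0,0,75],[0,0,0.4,0,0,0,75],[0,0,0.6,0,0,0,75],[0,0,0.4,0,0,0,75],[0,0,0,0,0,0,75],[0,0,0,0,0,0,75]]])

```text
t: 32.52
eef_pos: [0.6243, -0.1269, 0.1249]
eef_rot: [0.0, 0.763, 0.646, -0.0]
contact_force: [0.5, 0.2, 0.1]
finger_gap: 0.0641
grip_force: 0.0
```

```bash
python3 - <<'E'
from h import *
goto([.6252,-.1265,.130],-9.4,0,.04)
E
```

```text
TCP target [ 0.6252 -0.1265  0.09  ] now [ 0.6243 -0.1269  0.1249] units now-axes [0.02 0.03 1.16] turn [-0.    0.   -0.01] t 32.5167
```

drive_tool(targets=[[[0.02,0.02,0.6,0,0,0,75],[0,0,0.5,0,0,0,75],[0,0,0.05,0,0,0,60],[0,0,0,0,0,0,45],[0,0,0,0,0,0,30],[0,0,0,0,0,0,0],[0,0,0,0,0,0,0],[0,0,0,0,0,0,0]]])

```text
t: 33.18
eef_pos: [0.6256, -0.1264, 0.0911]
eef_rot: [0.001, 0.763, 0.647, 0.0]
contact_force: [5.7, -2.6, -12.4]
finger_gap: 0.0423
grip_force: 66.5
```

```bash
python3 k.py
```

```text
33.1833 yaw -9.4 [  5.7  -2.6 -12.4] [-0.287 -0.659 -0.085] [ 0.6256 -0.1264  0.0911] 0.04233626383237598 -0.09208145641728173
```

drive_tool(targets=[[[0,0.02,0,0,0,0.4,0],[0,0,0,0,0,0.9,0],[0,0,0,0,0,0.9,0],[0,0,0,0,0,1,0],[0,0,0,0,0,1,0],[0,0,0,0,0,1,0],[0,0,0,0,0,1,0],[0,0,0,0,0,1,0],[0,0,0,0,0,1,0],[0,0,0,0,0,1,0],[0,0,0,0,0,1,0],[0,0,0,0,0,0,0]]])

```text
t: 34.18
eef_pos: [0.6253, -0.126, 0.0911]
eef_rot: [0.0, 0.986, 0.166, -0.0]
contact_force: [-4.8, 1.6, -6.3]
finger_gap: 0.0428
grip_force: 67.0
```

```bash
python3 k.py
```

```text
34.1833 yaw -70.88 [-4.8  1.6 -6.3] [ 0.445  0.898 -0.094] [ 0.6253 -0.126   0.0911] 0.04277203235142421 0.9810037502782115
```

Remaining about 17.5° = 2.9 units.

drive_tool(targets=[[[0,0,0,0,0,0.7,0],[0,0,0,0,0,0.7,0],[0,0,0,0,0,0.7,0],[0,0,0,0,0,0.5,0],[0,0,0,0,0,0.2,0],[0,0,0,0,0,0,0]]])

```text
t: 34.68
eef_pos: [0.6253, -0.1259, 0.0911]
eef_rot: [0.0, 1.0, 0.024, -0.0]
contact_force: [-4.6, 1.9, -6.6]
finger_gap: 0.0423
grip_force: 67.1
```

```bash
python3 k.py
```

```text
34.6833 yaw -87.24 [-4.6  1.9 -6.6] [ 0.585  0.875 -0.051] [ 0.6253 -0.1259  0.0911] 0.042284935377801404 1.2667288707006141
```

drive_tool(targets=[[[0,0,0,0,0,0.3,0],[0,0,0,0,0,0,0]]])

```text
t: 34.85
eef_pos: [0.6253, -0.1259, 0.0911]
eef_rot: [0.0, 1.0, 0.009, -0.0]
contact_force: [-5.0, 1.1, -6.5]
finger_gap: 0.0425
grip_force: 67.1
```

```bash
python3 k.py
```

```text
34.85 yaw -89.0 [-5.   1.1 -6.5] [0.58  0.835 0.647] [ 0.6253 -0.1259  0.0911] 0.04245884544682953 1.2977288206943016
```

drive_tool(targets=[[[0,0,0,0,0,0.15,0],[0,0,0,0,0,0,0]]])

```text
t: 35.02
eef_pos: [0.6253, -0.1259, 0.0911]
eef_rot: [0.0, 1.0, 0.002, -0.0]
contact_force: [-4.4, 0.8, -6.7]
finger_gap: 0.0426
grip_force: 67.0
```

```bash
python3 k.py
```

```text
35.0167 yaw -89.79 [-4.4  0.8 -6.7] [0.562 0.849 1.459] [ 0.6253 -0.1259  0.0911] 0.04256211408724566 1.3116692613900107
```

drive_tool(targets=[[[0,0,0,0,0,0,30],[0,0,0,0,0,0,75],[0,0,0,0,0,0,75],[0,0,0,0,0,0,75],[0,0,0,0,0,0,75],[0,0,-0.6,0,0,0,75],[0,0,-1,0,0,0,75],[0,0,-1,0,0,-1,75],[0,0,-1,0,0,-1,75],[0,0,-0.5,0,0,-1,75],[0,0,0,0,0,-1,75],[0,0,0,0,0,-1,75]]])

```text
t: 36.02
eef_pos: [0.6263, -0.1261, 0.2158]
eef_rot: [0.001, 0.965, 0.261, 0.002]
contact_force: [-0.2, -0.5, -0.2]
finger_gap: 0.0644
grip_force: 0.0
```

drive_tool(targets=[[[0,0,0,0,0,-1,75],[0,0,0,0,0,-1,75],[0,0,0,0,0,-1,75],[0,0,0,0,0,-1,75],[0,0,0,0,0,-1,75],[0,0,0,0,0,-1,75],[0,0,0,0,0,-1,75],[-1,0,0,0,0,-1,75],[-1,0,0,0,0,-1,75],[-1,0,0,0,0,-0.4,75],[-1,0,0,0,0,0,75],[0,0,0,0,0,0,75]]])

```text
t: 37.02
eef_pos: [0.6042, -0.2485, 0.2141]
eef_rot: [0.001, 0.73, 0.683, -0.0]
contact_force: [0.4, 0.9, -0.6]
finger_gap: 0.0638
grip_force: 0.0
```

drive_tool(targets=[[[0,0,0,0,0,0,75],[0,0,0,0,0,0,75]]])

```text
t: 37.18
eef_pos: [0.6052, -0.2433, 0.2142]
eef_rot: [0.001, 0.729, 0.684, 0.0]
contact_force: [0.3, 0.4, 1.0]
finger_gap: 0.064
grip_force: 0.0
```

```bash
python3 - <<'E'
from h import *
h=grab('wrist','w16');print(h['eef_pos'],h['eef_rot'])
b=np.array([.6222,-.2109,0]);B=R.from_euler('z',-2.4,degrees=True).as_matrix()
a=cv2.GaussianBlur(h['frame'],(3,3),0).astype(int).sum(2)
for p in((0,84,144),(0,-84,144)):
  c=b+B@np.array(p)/1000;print(proj(h,c))
  for r in(16,19):
    row=[]
    for ph in np.radians(np.arange(-50,310,10)):
        u=proj(h,c+B@np.array([r*np.cos(ph),r*np.sin(ph),0])/1000)[0].round().astype(int);row.append(int(a[u[1],u[0]]) if 0<=u[1]<400 else -1)
    [print('  ',row[i:i+9]) for i in (0,9,18,27)]
# waisted bar between clamps: edges
B0=np.array([.6225,-.2109,.072])
for y in(.03,0,-.03,-.06,.06):
  L=[];
  for x in np.arange(-.03,.03,.001):
    u=proj(h,B0+B@[x,y,0])[0].round().astype(int);L.append(int(a[u[1],u[0]]))
  e=np.diff(L);print(y,[(int(-29+k),int(e[k])) for k in np.where(abs(e)>80)[0]])
E
```

```text
[ 0.60523757 -0.2433328   0.21416294] [7.85706378e-04 7.29297782e-01 6.84195923e-01 2.59523371e-04]
[[335.08259034  46.46483356]]
   [765, 765, 446, 122, 172, 187, 185, 181, 197]
   [524, 357, 330, 171, 177, 184, 178, 163, 133]
   [330, 580, 748, 241, 190, 189, 193, 166, 117]
   [513, 620, 627, 145, 185, 189, 184, 166, 418]
   [765, 765, 765, 535, 163, 179, 174, 178, 633]
   [384, 374, 372, 213, 171, 172, 177, 157, 246]
   [381, 389, 737, 523, 182, 174, 164, 142, 235]
   [765, 765, 741, 316, 156, 159, 155, 161, 719]
[[335.39257489 254.21899151]]
   [169, 181, 180, 169, 156, 170, 175, 176, 155]
   [130, 119, 123, 142, 169, 167, 169, 159, 122]
   [105, 110, 131, 148, 174, 168, 165, 154, 174]
   [183, 180, 165, 141, 159, 166, 157, 158, 149]
   [171, 179, 180, 174, 158, 151, 162, 167, 134]
   [104, 92, 92, 110, 166, 164, 160, 152, 93]
   [91, 91, 104, 137, 165, 150, 153, 160, 182]
   [185, 180, 179, 174, 157, 161, 157, 158, 170]
0.03 [(-12, 83), (-11, 144), (-10, 130), (13, -107), (14, -107)]
0 [(-12, 125), (-11, 143), (-10, 87), (13, -150), (14, -137)]
-0.03 [(-12, 83), (-11, 143), (-10, 131), (13, -126), (14, -171)]
-0.06 [(-20, 109)]
0.06 [(-20, 138), (-19, 140)]
```

```bash
python3 -c "
from cell import arm
print(arm.close_job())"
```

```text
the job is handed in; nothing more can be done
None
```

The bars are exchanged and the job was handed in at about 37 s: the flat bar is on the rack's lower tier against the lips, and the waisted bar bears square on both stop fingers with both knobs turned to their end stops. One slip on the way: my first grasp of the flat bar missed, and the shut fingers pressed on top of it with about 20 N before I regripped. The interface returned no verdict.

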